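Release, level and load the tilting tool tray, then lock it

ROBOT

A 7-joint arm with a two-finger parallel gripper is mounted at the origin on a cart in front of the work surface, level with it; the furniture and walls round the work are solid. World frame = base frame: x ahead of the robot, y to its left, z up, the work surface at z = 0. Lengths are in mm, angles in degrees, forces in N, time in s.
With the tool pointing down it reaches from about 350 to 900 mm from the base axis. Payload 19.9 kg.
Tool frame: the origin (TCP) lies midway between the tips of the shut fingers; the grasp point (between the pads) lies hold_point_z behind it (hold_point_z is the distance from the TCP to the grasp point, in mm); z points along the fingers, y is the direction in which the jaws open and shut (so a half turn about z gives the same grasp; the last joint's range is limited). The gripper opens to 85 mm and grips with 20 to 120 N. Pads are 22 mm wide; open, the fingers measure 114 mm over their backs; the gripper's body (76 mm by 85 mm) begins 54 mm behind the grasp point. The pads swing forward as they close: fully open they stand 13 mm farther back than shut.
Start: joints at [-77.378, 23.915, -0.59, 92.452, 0.269, 63.638, -3.037], TCP at [161.752, 603.687, 231.26] pointing down, gripper open.
Joint ranges: [-161.28, 161.28], [-22.2, 115.67], [-73.04, 71.86], [3.21, 147.25], [-68.34, 248.33], [10.77, 114.83], [-161.83, 161.83]. Speed limits (degrees/s): [108.29, 108.29, 136.94, 136.94, 172.46, 172.46, 172.46].

INTERFACE

Orientations are given as [roll, pitch, yaw] about the fixed x, y, z axes, in that order (R = Rz(yaw) Ry(pitch) Rx(roll)).
In Python, from bench import * gives the robot as it stands. The module is installed in compiled form; this text tells all that it offers.
- The arm moves only by the tool move_arm, never from a script. Its arguments are lists of equal length, an entry for each row: "linear": the shift along the world's x, y, z in cm, a list of three; "rotation": the turn, a rotation vector about the world's x, y, z in degrees, a list of three; "gripper": the closure, from 0 (fully open) to 1 (shut). A call has 1 to 20 rows; each row shifts and turns the commanded pose from where the row before left it; what a row does not reach is not made up. A row lasts 1/12 s, in which the tool goes at most 41.7 mm and 7.16 degrees, less where a joint would pass 70% of its speed; a pose out of reach is approached as far as the arm can. A call with a gripper value outside its range is refused whole. The fingers move at their own pace and stop on an object; "squeeze" is the grip in N (left out, the last holds). Time passes only in rows, so rows that do not move let the fingers close. It gives the time, the measured TCP pose, the force and the opening at its end, in the units of the state.
- observe(): the state, without advancing time (a new reading comes with each control period).
- capture(name): name is "side" or "top" or "wrist"; returns the picture (384x512x3 uint8, red, green, blue); there is no depth.
- camera_info(name): a dict with "camera_matrix" (3x3 intrinsics, pixels), "view" (4x4, takes a point from world to camera coordinates); the wrist camera has in their place "mount" (4x4, takes a point from camera to tool coordinates, whose origin is the TCP and whose axes are the flange's). Camera axes: x right, y down, z forward; pixel columns grow to the right and rows downward; lengths in mm; the calibration is good to about 2 mm. A picture is of the moment at which its call begins: read the wrist's pose just before it. camera_info takes no time and is no camera call.
- close_job(): hands the job in, once; it reports no verdict.
The state is a dict: "time": time; "joints": joint angles; "joint_velocities": joint speeds; "effort": joint torques, N m; "ee_pos": TCP position; "tcp_rot": TCP orientation; "contact_force": force on the tool from outside, world axes, zero at the start; "torque": the same for the moment, N m; "finger_gap": finger opening in mm.
Only numpy, scipy, OpenCV 4.12 (cv2) and the standard library are available. Lean on these libraries where they do the work, as an engineer would, in place of code of your own. Each camera call takes 0.05 s, during which the arm holds its last target. There are 200 camera calls.

TASK

Release the tray's brake by turning the knob until its white pointer stands on the green mark, press the tilted blue tray down by its rubber pad until it lies level, then lay every tool on the bench flat in the compartment with its own outline, working end (bristles, blade, open jaw, the marker's red end) towards the hinge. When all are in, lock the brake by turning the pointer back to the red mark. Leave the tray level and the other things on the bench where they are.

Things in the scene. Friction and masses are not known exactly. Their poses are not given: they have to be found in the camera images.
- tray (a joint): Tilt of the blue tray about the hinge at its far edge, rad: 0 = level on two rests; positive = near edge raised (starts 0.20 to 0.35, limits 0 to 0.42). A spring drives it up and hinge friction holds it wherever it is left; about 6 N on the push pad presses it down. Tray 216 x 268 mm on a grey fixed base plate, 310 x 250 mm, which stands elsewhere and slightly turned at every start.
- push_pad (a point): Top of the black ribbed rubber pad (24 x 56 mm, long along the edge) on the tab at the middle of the tray's near edge; moves with the tray. Its x axis points along the tray to the hinge. The hinge axis lies 234 mm along x from it and 3.5 mm below it; when the tray is level the pad's top is 37.5 mm above the bench.
- knob (a joint): Angle of the brake knob, rad: 0 = white pointer exactly on the red mark (locked), which is on the housing rim towards the robot; +1.0 = pointer exactly on the green mark (released), to the right of it. Positive = counter-clockwise seen from above (starts at -0.3 to 0.1; limits -0.7 to 1.6). Vertical axis; it stays where it is left (about 0.06 N m of friction).
- knob_grip (a point): Point on the knob's axis at the height to grip it, 60 mm above the bench. The knob is a blue bar 44 mm long, 13 mm thick and 30 mm high (top 71 mm above the bench) on a grey 44 mm disc, behind the tray at its left. The point turns with the knob: the bar lies along its x axis and the white pointer points to its -x.
- brush: Flat paint brush with brown wooden handle and dark bristles, 182 x 25 x 10 mm. Origin: middle of its underside; the bristle end is its -y end. From local y -91 to -29 mm it is 24 mm wide (bristles and ferrule), the handle from there to +91 mm is up to 22 mm wide and 9 mm thick. 40 g; balances roughly at local y -10 mm.
- brush_tip (a point): Working end of the brush: the bristle end, 91 mm from the middle, on its long axis (5 mm above its underside).
- slot_brush (a point): Middle of the floor of the brush's compartment (37 mm wide, 202 mm long; leftmost compartment (seen from the robot)). Its x axis runs along the compartment to the hinge, z is up out of the tray; moves with the tray. The tool's yellow outline is printed on it.
- spatula: Steel spatula with a wooden grip, 189 x 18 x 11 mm. Origin: middle of its underside; the steel blade is its -y end. Blade and shank (local y -94 to +24 mm) are only 2 mm thick; the wooden grip (local y +24 to +94 mm) is 12 mm wide and lies 2 to 11 mm above the underside. 30 g; balances at about local y +30 mm, so take it by the grip near y +36 mm.
- spatula_tip (a point): Working end of the spatula: the end of the blade, 94 mm from the middle, on its long axis (5 mm above its underside).
- slot_spatula (a point): Middle of the floor of the spatula's compartment (30 mm wide, 208 mm long; second from the left). Its x axis runs along the compartment to the hinge, z is up out of the tray; moves with the tray. The tool's yellow outline is printed on it.
- screwdriver: Screwdriver with red handle, 180 x 26 x 24 mm. Origin: middle of its underside (the surface it lies on), 12 mm below its long axis; the blade is its -x end. Handle from local x +10 to +90 mm, 26 mm thick, 24 mm high; 6 mm steel shank from x -90 to +10 mm. 70 g; balances at about x +40 mm, take it by the handle near x +32 mm.
- screwdriver_tip (a point): Working end of the screwdriver: the end of the blade, 90 mm from the middle, on its long axis (12 mm above its underside).
- slot_screwdriver (a point): Middle of the floor of the screwdriver's compartment (38 mm wide, 200 mm long; the middle one). Its x axis runs along the compartment to the hinge, z is up out of the tray; moves with the tray. The tool's yellow outline is printed on it. For all compartments: floor 34 mm above the bench when level, dividers and rims 10 mm high, middles 52 mm apart.
- spanner: Steel spanner, 132 x 22 x 8 mm. Origin: middle of its underside; the forked open jaw (22 mm wide) is its -y end. The shank, 10 mm wide, runs from local y -29 to +27 mm. 90 g.
- spanner_tip (a point): Working end of the spanner: the end of the open jaw, 66 mm from the middle, on its long axis (4 mm above its underside).
- slot_spanner (a point): Middle of the floor of the spanner's compartment (34 mm wide, 152 mm long; second from the right). Its x axis runs along the compartment to the hinge, z is up out of the tray; moves with the tray. The tool's yellow outline is printed on it. For all compartments: the dividers leave a finger trough open across the middle of the tray, 50 mm to either side of the middles and open at both sides.
- marker: Black marker pen with a red end, 143 mm long, 11 mm thick. Origin: middle of its underside; the red end is its -y end. 14 g.
- marker_tip (a point): Working end of the marker: the red end, 71 mm from the middle, on its long axis (5.5 mm above its underside).
- slot_marker (a point): Middle of the floor of the marker's compartment (25 mm wide, 164 mm long; rightmost, the red part of the outline shows where the red end goes). Its x axis runs along the compartment to the hinge, z is up out of the tray; moves with the tray. The tool's yellow outline is printed on it.
- tape_roll: Roll of beige masking tape, 68 mm across, 19 mm high, lying among the tools; a bystander. Origin: centre of its underside.
- wash_bottle: White bottle with a red cap, 62 mm across, 150 mm high; a bystander.
- small_carton: Brown carton, 94 x 122 x 75 mm; a bystander.
- timer: Small white timer, 23 x 60 x 60 mm; a bystander.

How it is judged (in metres and radians):
On the way, in this order (a step that is already met when the one before it is completed fails the run):
1. the knob's pointer stands on the green mark (value of joint knob between 0.88 and 1.12 rad), for 0.2 s.
2. the tray is pressed down level (value of joint tray below 0.035 rad), for 0.2 s.
3. every tool present lies flat in its own compartment, working end to the hinge, the tray level (x of brush_tip in the frame of slot_brush between 0.075 and 0.107 m and y of brush_tip in the frame of slot_brush between -0.014 and 0.014 m and z of brush_tip in the frame of slot_brush between -0.004 and 0.009 m and angle between the y axis of brush and the x axis of slot_brush, either way round below 0.14 rad and angle between each of brush, spatula, spanner, marker's own y axis and vertical above 1.49 rad and contact force between each of brush, spatula, screwdriver, spanner, marker and the fingers below 0.05 N and linear speed of each of brush, spatula, screwdriver, spanner, marker below 0.02 m/s and x of spatula_tip in the frame of slot_spatula between 0.078 and 0.11 m and y of spatula_tip in the frame of slot_spatula between -0.014 and 0.014 m and z of spatula_tip in the frame of slot_spatula between -0.004 and 0.009 m and angle between the y axis of spatula and the x axis of slot_spatula, either way round below 0.14 rad and x of screwdriver_tip in the frame of slot_screwdriver between 0.074 and 0.106 m and y of screwdriver_tip in the frame of slot_screwdriver between -0.014 and 0.014 m and z of screwdriver_tip in the frame of slot_screwdriver between -0.004 and 0.016 m and angle between the x axis of screwdriver and the x axis of slot_screwdriver, either way round below 0.14 rad and angle between screwdriver's own x axis and vertical above 1.49 rad and x of spanner_tip in the frame of slot_spanner between 0.05 and 0.082 m and y of spanner_tip in the frame of slot_spanner between -0.014 and 0.014 m and z of spanner_tip in the frame of slot_spanner between -0.004 and 0.008 m and angle between the y axis of spanner and the x axis of slot_spanner, either way round below 0.14 rad and x of marker_tip in the frame of slot_marker between 0.055 and 0.087 m and y of marker_tip in the frame of slot_marker between -0.014 and 0.014 m and z of marker_tip in the frame of slot_marker between -0.004 and 0.0095 m and angle between the y axis of marker and the x axis of slot_marker, either way round below 0.14 rad and value of joint tray below 0.035 rad), for 0.2 s.
4. the knob's pointer stands on the red mark (value of joint knob between -0.12 and 0.12 rad), for 0.2 s.
At the end, for the whole second after the job is handed in: Tray tilt under 0.035 rad; knob within 0.12 rad of the red mark; every tool present released, at rest, level within 0.08 rad on its own compartment's floor, within 0.14 rad of its direction, working end to the hinge and within 16 mm along, 14 mm across of its centred place (all of step 3 and all of step 4 and velocity of joint knob below 0.05 rad/s); the robot touches nothing.
It fails at once if the tape roll is shifted by more than 40 mm (distance of tape_roll from where it was at the start of the episode above 0.04 m).
It fails at once if the wash bottle is shifted by more than 40 mm (distance of wash_bottle from where it was at the start of the episode above 0.04 m).
It fails at once if the small carton is shifted by more than 40 mm (distance of small_carton from where it was at the start of the episode above 0.04 m).
It fails at once if the timer is shifted by more than 40 mm (distance of timer from where it was at the start of the episode above 0.04 m).
Of brush, spatula, screwdriver, spanner, marker only 4 to 5 are there at a start; the rules pass over those that are not, and their reading is None.
At some moment in a run one of brush, spatula, screwdriver, spanner, marker may be knocked a few centimetres aside while the robot is not near it.
Once in a run the grip may slacken for a moment while it holds something.
It also fails if it takes over 208 s, if anything falls off the work surface, if the arm or the gripper's body presses on something with over 40 N, if the wrist force passes 120 N, or if a joint passes its speed limit or range.

## Working session

There is one attempt and no reset: what is moved stays moved. The work goes in short steps, Python scripts to look and compute and a tool call to move; the robot and the scene stay as the last step left them, time stands still between calls to the robot, and variables do not carry over. Pictures are saved under pics/ and viewed, about 12 in all and at most 16, crops included, and the job is handed in when it is done.

Besides the shell and the picture viewer there is one more tool, called after ">>>" as a command line: name --argument value ..., lists and objects as JSON in quotes. move_arm: Moves the arm, as the interface text tells. Its arguments: {"type":"object","properties":{"linear":{"type":"array"},"rotation":{"type":"array"},"gripper":{"type":"array"},"squeeze":{"type":"number"}},"required":["linear","rotation","gripper"]}

```bash
ls; mkdir -p pics; python3 - <<'E'
from bench import *
import cv2
s=observe();print({k:s[k] for k in ("time","ee_pos","tcp_rot","finger_gap","contact_force")}); print([k for k in s])
for n in ("top","side","wrist"):
    c=camera_info(n);print(n,c)
    cv2.imwrite(f"pics/{n}0.png",cv2.cvtColor(capture(n),cv2.COLOR_RGB2BGR))
a=cv2.imread("pics/top0.png");cv2.imwrite("pics/top0b.png",cv2.resize(a,(800,600),interpolation=cv2.INTER_CUBIC))
E
```

```text
pics
{'time': 0.0, 'ee_pos': array([161.67290855, 603.37623686, 230.65579494]), 'tcp_rot': array([-1.79929366e+02,  4.65972494e-03,  1.65002727e+02]), 'finger_gap': 85.37294269341996, 'contact_force': array([-0.09591699, -0.06430965, -0.34691969])}
['time', 'joints', 'joint_velocities', 'effort', 'ee_pos', 'tcp_rot', 'contact_force', 'torque', 'finger_gap']
top {'camera_matrix': array([[434.17895569,   0.        , 254.62345226],
       [  0.        , 434.17895569, 198.38898558],
       [  0.        ,   0.        ,   1.        ]]), 'view': array([[-1.12386523e-02, -9.99913495e-01,  6.83338155e-03,
        -1.19103943e+02],
       [-9.96124001e-01,  1.05993233e-02, -8.73191232e-02,
         5.14124764e+02],
       [ 8.72391404e-02, -7.78824463e-03, -9.96156953e-01,
         1.38675997e+03],
       [ 0.00000000e+00,  0.00000000e+00,  0.00000000e+00,
         1.00000000e+00]])}
side {'camera_matrix': array([[400.84314203,   0.        , 256.79961158],
       [  0.        , 400.84314203, 193.35876051],
       [  0.        ,   0.        ,   1.        ]]), 'view': array([[ 9.72663607e-01, -2.31889782e-01,  1.23546374e-02,
        -5.11822107e+02],
       [-1.07262154e-01, -4.95825559e-01, -8.61772502e-01,
         5.12844041e+01],
       [ 2.05961982e-01,  8.36889565e-01, -5.07144475e-01,
         1.60874477e+03],
       [ 0.00000000e+00,  0.00000000e+00,  0.00000000e+00,
         1.00000000e+00]])}
wrist {'camera_matrix': array([[279.32321169,   0.        , 257.84345691],
       [  0.        , 279.32321169, 189.41633572],
       [  0.        ,   0.        ,   1.        ]]), 'mount': array([[ 4.38788999e-04, -9.63021293e-01, -2.69424939e-01,
         6.58414501e+01],
       [ 9.99999890e-01,  4.67435092e-04, -4.21675733e-05,
         2.55449309e-01],
       [ 1.66546942e-04, -2.69424890e-01,  9.63021392e-01,
        -1.43011027e+02],
       [ 0.00000000e+00,  0.00000000e+00,  0.00000000e+00,
         1.00000000e+00]])}
```

View pics/top0b.png

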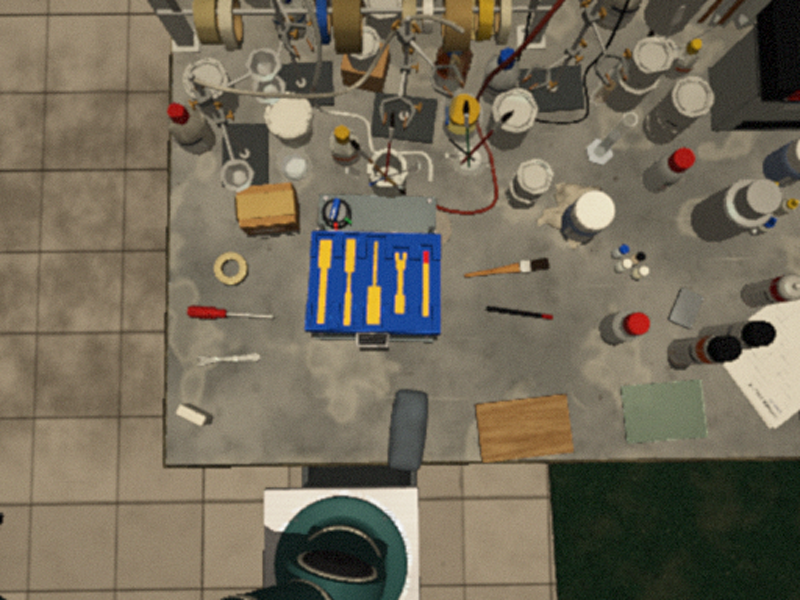

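View pics/side0.png

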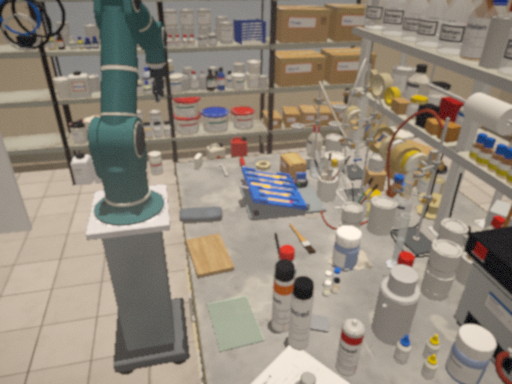

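Top view: tray at about (373,283) of 800x600, knob at (335,212), brush (507,268), marker (520,312), screwdriver (230,313), spanner (228,357); there is no spatula. The side view agrees and shows the tray tilted. I'll measure these by colour masks next.

```bash
cat > h.py <<'E'
from bench import *
import numpy as np, cv2
from scipy.spatial.transform import Rotation as R
def grab(name,fn=None):
    s=observe(); im=cv2.cvtColor(capture(name),cv2.COLOR_RGB2BGR); ci=camera_info(name)
    if name=="wrist":
        T=np.eye(4);T[:3,:3]=R.from_euler("xyz",s["tcp_rot"],degrees=True).as_matrix();T[:3,3]=s["ee_pos"]
        T=T@ci["mount"]
    else: T=np.linalg.inv(ci["view"])
    if fn: cv2.imwrite("pics/"+fn+".png",im)
    return im,ci["camera_matrix"],T
def cast(K,T,px,z):
    px=np.atleast_2d(px).astype(float)
    d=np.c_[(px-K[:2,2])/[K[0,0],K[1,1]],np.ones(len(px))]@T[:3,:3].T
    return T[:3,3]+d*((z-T[2,3])/d[:,2])[:,None]
def proj(K,T,P):
    p=(np.atleast_2d(P)-T[:3,3])@T[:3,:3]; p=p@K.T
    return p[:,:2]/p[:,2:]
def blobs(mask,amin=10):
    n,l,st,c=cv2.connectedComponentsWithStats(mask.astype(np.uint8))
    return [(l==i) for i in range(1,n) if st[i,4]>=amin]
def px(m):
    y,x=np.nonzero(m);return np.c_[x,y]
def axis(P):
    "centre, angle deg, min/max along axis"
    c,s,a=cv2.minAreaRect(P[:,:2].astype(np.float32)); a=a if s[0]>s[1] else a+90
    return np.round(c,1),round((a+90)%180-90,1),np.round(sorted(s),1)
E
python3 - <<'E'
from h import *
im,K,T=grab("top","top1")
h=cv2.cvtColor(im,cv2.COLOR_BGR2HSV).astype(int);H,S,V=h[...,0],h[...,1],h[...,2]
red=((H<8)|(H>172))&(S>110)&(V>60)
def roi(m,x0,y0,x1,y1):
    o=np.zeros_like(m);k=1.5625;o[int(y0/k):int(y1/k),int(x0/k):int(x1/k)]=m[int(y0/k):int(y1/k),int(x0/k):int(x1/k)];return o
bg=cv2.medianBlur(im,61).astype(int); diff=np.abs(im.astype(int)-bg).max(2)
for n,b,z in (("brush",(455,250,560,290),5),("marker",(475,298,565,328),5),("driver",(180,298,280,330),12),("spanner",(185,345,270,372),4)):
    m=roi(diff>22,*b)
    P=cast(K,T,px(max(blobs(m,5),key=np.sum)),z); print(n,axis(P),P.min(0)[:2],P.max(0)[:2])
    if n in("marker","driver"):
        P=cast(K,T,px(roi(red,*b)),z);print(" red",P.mean(0))
blue=roi((H>100)&(H<130)&(S>120),295,225,450,345)
P=cast(K,T,px(max(blobs(blue),key=np.sum)),60);print("tray",axis(P))
yel=roi((H>15)&(H<32)&(S>140)&(V>120),310,230,440,335)
for b in blobs(yel):print("yel",axis(cast(K,T,px(b),60)))
for n,p,z in(("pad",(373,341),80),("knob",(336,213),71),("tape",(230,268),19),("carton",(267,208),75),("timer",(193,413),60)):print(n,cast(K,T,np.array(p)/1.5625,z)[0].round())
E
```

```text
brush (array([ 603.5, -355. ]), -85.2, array([ 26.9, 181.4])) [ 583.68031808 -445.32793437] [ 622.34546554 -265.69086174]
marker (array([ 507.1, -378.3]), 81.4, array([ 13.3, 142.7])) [ 492.38815462 -448.5581229 ] [ 523.55096275 -307.12708497]
 red [ 498.62227152 -438.39729146    5.        ]
driver (array([513.9, 229.9]), 89.4, array([ 29.5, 176.2])) [499.38515088 141.84468071] [529.47058101 317.94646343]
 red [514.21039361 276.78376027  12.        ]
spanner (array([410.7, 230.1]), -80.5, array([ 43.9, 130.3])) [391.66975114 165.68437392] [437.18977218 296.0684641 ]
tray (array([567. , -75.2]), 87.8, array([209.5, 271.8]))
yel (array([569.6, -25.3]), -1.7, array([ 16.4, 172.9]))
yel (array([570.1,  25.6]), -1.4, array([ 22.3, 166.4]))
yel (array([567.4, -74. ]), -0.5, array([ 22.1, 163. ]))
yel (array([ 566.7, -129.5]), -0.6, array([ 19.1, 118.3]))
yel (array([ 551.7, -180. ]), -0.8, array([  6.4, 102.1]))
pad [447. -74.  80.]
knob [708.  -1.  71.]
tape [605. 225.  19.]
carton [718. 138.  75.]
timer [308. 286.  60.]
```

>>> move_arm --linear '[[2.3,-3.2,0.4],[2.3,-3.2,0.4],[2.3,-3.2,0.4],[2.3,-3.2,0.4],[2.3,-3.2,0.4],[2.3,-3.2,0.4],[2.3,-3.2,0.4],[2.3,-3.2,0.4],[2.3,-3.2,0.4],[2.3,-3.2,0.4],[2.3,-3.2,0.4],[2.3,-3.2,0.4],[2.3,-3.2,0.4],[2.3,-3.2,0.4],[2.3,-3.2,0.4],[2.3,-3.2,0.4],[2.3,-3.2,0.4],[2.3,-3.2,0.4],[2.3,-3.2,0.4],[2.3,-3.2,0.4]]' --rotation '[[0,0,0.5],[0,0,0.5],[0,0,0.5],[0,0,0.5],[0,0,0.5],[0,0,0.5],[0,0,0.5],[0,0,0.5],[0,0,0.5],[0,0,0.5],[0,0,0.5],[0,0,0.5],[0,0,0.5],[0,0,0.5],[0,0,0.5],[0,0,0.5],[0,0,0.5],[0,0,0.5],[0,0,0.5],[0,0,0.5]]' --gripper '[0,0,0,0,0,0,0,0,0,0,0,0,0,0,0,0,0,0,0,0]'

```text
time: 1.87
ee_pos: [622.5, -37.9, 311.4]
tcp_rot: [180.0, 0.0, 175.1]
contact_force: [-0.5, 0.9, -0.1]
finger_gap: 85.4
```

>>> move_arm --linear '[[0,0,0],[0,0,0],[0,0,0],[0,0,0]]' --rotation '[[0,0,0],[0,0,0],[0,0,0],[0,0,0]]' --gripper '[0,0,0,0]'

```text
time: 2.2
ee_pos: [621.4, -35.1, 311.1]
tcp_rot: [180.0, -0.0, 175.1]
contact_force: [0.4, -0.1, 0.3]
finger_gap: 85.3
```

```bash
python3 - <<'E'
from h import *
im,K,T=grab("wrist","w1");np.savez("w1",K=K,T=T)
s=observe();print(s["ee_pos"],s["tcp_rot"],s["joints"]); 
c=im[0:300,100:400];print(proj(K,T,[[708,-1,71]]))
cv2.imwrite("pics/w1b.png",cv2.resize(im,(800,600)))
E
```

```text
[621.39221511 -34.98893835 311.27560482] [ 1.79970068e+02 -8.81243330e-03  1.75095527e+02] [-18.59212042  21.49574283  25.52376335  87.9197414   -9.54739503
  72.75232524  93.31410826]
[[286.10028891 217.1337956 ]]
```

View pics/w1b.png

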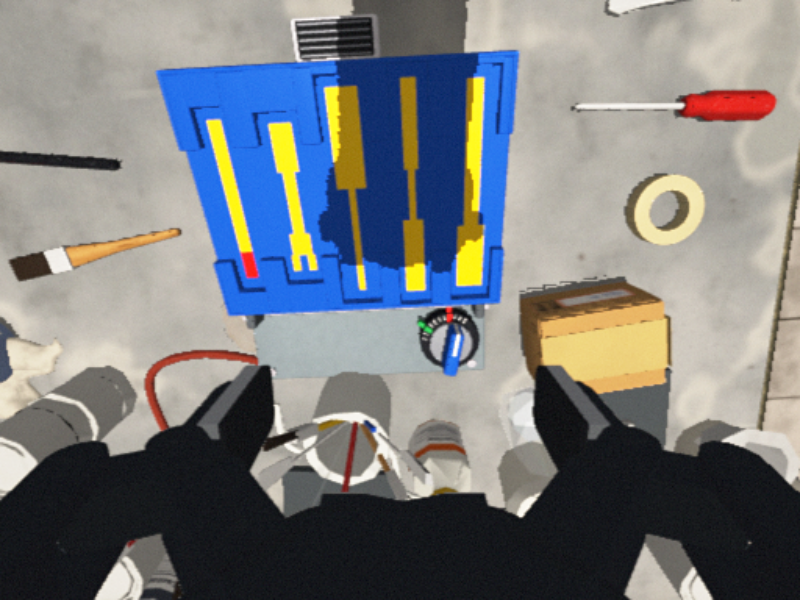

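The wrist view shows the tray with its five outlines, the knob at (450,342) of 800x600, the red mark at (450,313) and the green mark at (425,325). The pointer is just on the negative side of red. I'll measure the knob and tray.

```bash
python3 - <<'E'
from h import *
d=np.load("w1.npz");K,T=d["K"],d["T"];im=cv2.imread("pics/w1.png")
cv2.imwrite("pics/knob1.png",cv2.resize(im[190:250,255:320],None,fx=9,fy=9,interpolation=cv2.INTER_CUBIC))
h=cv2.cvtColor(im,cv2.COLOR_BGR2HSV).astype(int);H,S,V=h[...,0],h[...,1],h[...,2]
def roi(m,x0,y0,x1,y1):
    o=np.zeros_like(m);o[y0:y1,x0:x1]=m[y0:y1,x0:x1];return o
R0=(262,192,315,245)
blue=roi((H>100)&(H<125)&(S>120)&(V>60),262,203,315,245);b=max(blobs(blue,5),key=np.sum)
print("blue",axis(cast(K,T,px(b),71)),px(b).mean(0))
for n,m,z in(("red",((H<8)|(H>172))&(S>120),40),("green",(H>45)&(H<80)&(S>120),40),("white",(S<50)&(V>170),71),("dark",(V<60),40)):
    m=roi(m,*R0); 
    for q in blobs(m,3):
        P=cast(K,T,px(q),z);print(n,len(P),px(q).mean(0),P.mean(0)[:2],axis(P))
yel=((H>15)&(H<32)&(S>140)&(V>60));yel=roi(yel,80,40,330,200)
for q in blobs(yel,100): print("yel",axis(px(q)),[axis(cast(K,T,px(q),z))[:2] for z in (34,70)])
E
```

```text
blue (array([719.8,   3. ]), -14.0, array([16.8, 50.1])) [288.55725191 225.32061069]
red 44 [287.11363636 201.09090909] [693.80994988   4.44628006] (array([694.4,   4.2]), -3.4, array([ 6.3, 14.8]))
green 44 [271.56818182 208.70454545] [704.26101763 -20.57977538] (array([704.4, -20.3]), 39.0, array([ 6.8, 17.3]))
white 17 [298.82352941 197.11764706] [678.9256794   18.98325404] (array([678.1,  19.3]), 39.9, array([ 5.1, 11.6]))
white 1051 [287.73168411 226.78401522] [7.23793441e+02 5.20906221e-01] (array([713.1,   2.5]), 85.3, array([77.1, 78.3]))
white 3 [284.33333333 203.66666667] [687.03116971  -2.33486543] (array([687.1,  -2.5]), 39.4, array([1. , 2.1]))
white 3 [293.66666667 203.66666667] [688.18340875  11.10141617] (array([687.9,  10.9]), -2.9, array([1.4, 1.5]))
white 3 [277.66666667 205.33333333] [688.74366111 -12.10053046] (array([688.6, -12. ]), 39.1, array([1. , 2.1]))
white 4 [297.   204.75] [690.2454038   15.82095788] (array([690.2,  15.4]), -47.2, array([1.1, 4.1]))
white 128 [280.1328125 218.3828125] [709.25045142  -9.84531992] (array([708.9, -10.7]), -14.1, array([11. 
[... 925 characters left out ...]
), 87.1, array([ 12. , 136.2])) [(array([570.6, -23.1]), -2.0), (array([569.4, -23.7]), -2.0)]
yel (array([300.9, 116. ]), -89.5, array([ 15.2, 132.1])) [(array([573.3,  32.1]), -3.0), (array([571.8,  26.8]), -3.0)]
yel (array([225.2, 119.5]), 83.3, array([ 19.7, 129.9])) [(array([568.8, -78.8]), -0.3), (array([567.7, -74.6]), -0.3)]
yel (array([146.9, 118.4]), 75.5, array([ 7.7, 87.1])) [(array([ 554.5, -191.4]), 4.0), (array([ 554.6, -177.5]), 4.0)]
yel (array([186.8, 125.3]), 79.7, array([14.2, 96.2])) [(array([ 569.6, -135.3]), 2.2), (array([ 568.5, -126.3]), 2.2)]
yel (array([ 96.5, 151.4]), -15.5, array([ 6. , 35.4])) [(array([ 592.9, -276.6]), -79.9), (array([ 589.7, -255.5]), -79.9)]
```

View pics/knob1.png

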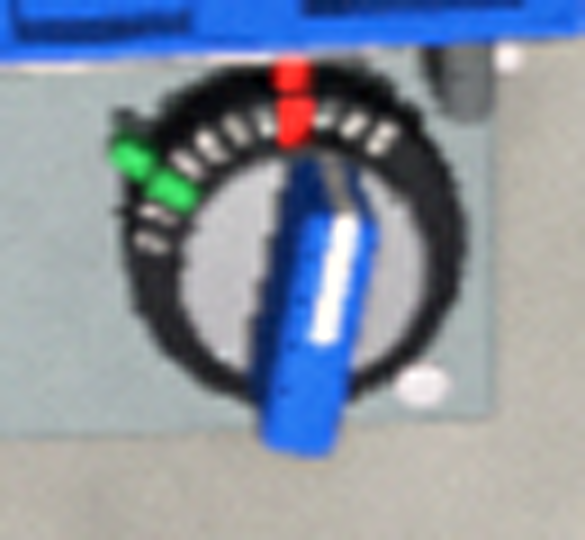

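```bash
python3 - <<'E'
from h import *
d=np.load("w1.npz");K,T=d["K"],d["T"];im=cv2.imread("pics/w1.png")
h=cv2.cvtColor(im,cv2.COLOR_BGR2HSV).astype(int);H,S,V=h[...,0],h[...,1],h[...,2]
blue=((H>100)&(H<125)&(S>120)&(V>40)).astype(np.uint8)
def edge(cols,rowrange,last):
    p=[]
    for c in cols:
        r=np.nonzero(blue[rowrange[0]:rowrange[1],c])[0]
        p.append((c,rowrange[0]+(r[-1]+.5 if last else r[0]-.5)))
    return np.array(p)
for n,cols,rr,l,z in(("far",range(165,270,3),(150,205),True,44),("near",range(120,310,3),(20,100),False,95)):
    P=cast(K,T,edge(cols,rr,l),z)[:,:2]; vx,vy,x0,y0=cv2.fitLine(P.astype(np.float32),cv2.DIST_HUBER,0,.01,.01).ravel()
    print(n,"edge normal angle",np.degrees(np.arctan2(vy,vx))%180-90,x0,y0)
for n,p,z in(("beaker rim",(350,415),100),("beaker left",(310,440),100),("cyl",(440,425),60),("cartonL",(522,295),75),("cartonL0",(525,370),10),("clear",(520,400),60)):print(n,cast(K,T,np.array(p)*.64,z)[0].round())
# knob top face: strict bright blue
R0=np.s_[203:245,262:315]; m=np.zeros(H.shape,bool);m[R0]=((H>100)&(H<125)&(S>120)&(V>190))[R0]
P=cast(K,T,px(m),71);print("bright",axis(P),P[:,0].min(),P[:,0].max())
E
```

```text
far edge normal angle -2.059723 678.9329 -104.71565
near edge normal angle -2.0345078 469.98325 -72.78471
beaker rim [763. -96. 100.]
beaker left [ 785. -136.  100.]
cyl [805. -13.  60.]
cartonL [670.  69.  75.]
cartonL0 [776.  88.  10.]
clear [784.  69.  60.]
bright (array([724.5,   4. ]), -14.4, array([11.2, 41.5])) 703.6067392300006 745.0824216846431
```

>>> move_arm --linear '[[3.4,1.3,0],[3.4,1.3,0],[3.4,1.3,0],[0,0,-4],[0,0,-4],[0,0,-4],[0,0,-4],[0,0,-2.1],[0,0,0],[0,0,0],[0,0,0],[0,0,0]]' --rotation '[[0,0,-3],[0,0,-3],[0,0,-3],[0,0,0],[0,0,0],[0,0,0],[0,0,0],[0,0,0],[0,0,0],[0,0,0],[0,0,0],[0,0,0]]' --gripper '[0.4,0.4,0.4,0.4,0.4,0.4,0.4,0.4,0.4,0.4,0.4,0.4]' --squeeze 40

```text
time: 3.25
ee_pos: [724.8, 3.0, 132.9]
tcp_rot: [179.9, 0.2, 166.0]
contact_force: [0.1, 0.7, -0.4]
finger_gap: 51.3
```

```bash
python3 - <<'E'
from h import *
im,K,T=grab("wrist","w2")
s=observe();print(s["ee_pos"],s["tcp_rot"],s["joints"][6])
h=cv2.cvtColor(im,cv2.COLOR_BGR2HSV).astype(int);H,S,V=h[...,0],h[...,1],h[...,2]
u=proj(K,T,[[723,3.5,71]])[0];print(u)
x,y=u.astype(int);m=np.zeros(H.shape,bool);r=np.s_[max(0,y-35):y+45,x-45:x+45]
m[r]=((H>100)&(H<125)&(S>120)&(V>150))[r]
for q in blobs(m,40):P=cast(K,T,px(q),71);print(axis(P),len(P))
cv2.imwrite("pics/w2b.png",im[100:384,100:420])
E
```

```text
[724.72135338   2.89064882 132.64195688] [1.79942476e+02 1.72402945e-01 1.66015911e+02] 85.34283810343744
[257.58349436 197.43227192]
```

View pics/w2b.png

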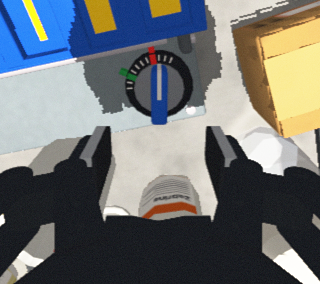

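The knob bar sits upright between the open fingers at crop (159,93), in line with the prediction. I'll go down and grip it.

>>> move_arm --linear '[[-0.1,0.1,-2.8],[0,0,-2.8],[0,0,-2.7],[0,0,0],[0,0,0],[0,0,0],[0,0,0],[0,0,0],[0,0,0],[0,0,0],[0,0,0]]' --rotation '[[0,0,0],[0,0,0],[0,0,0],[0,0,0],[0,0,0],[0,0,0],[0,0,0],[0,0,0],[0,0,0],[0,0,0],[0,0,0]]' --gripper '[0.4,0.4,0.4,0.4,1,1,1,1,1,1,1]' --squeeze 40

```text
time: 4.22
ee_pos: [724.2, 3.9, 49.9]
tcp_rot: [179.9, 0.2, 166.0]
contact_force: [-0.5, 0.5, 8.3]
finger_gap: 12.4
```

>>> move_arm --linear '[[0,0,0.1],[0,0,0],[0,0,0],[0,0,0],[0,0,0],[0,0,0],[0,0,0],[0,0,0],[0,0,0],[0,0,0],[0,0,0],[0,0,0],[0,0,0],[0,0,0],[0,0,0],[0,0,0],[0,0,0]]' --rotation '[[0,0,5],[0,0,5],[0,0,5],[0,0,5],[0,0,5],[0,0,5],[0,0,5],[0,0,5],[0,0,5],[0,0,5],[0,0,5],[0,0,5],[0,0,5],[0,0,4.5],[0,0,0],[0,0,0],[0,0,0]]' --gripper '[1,1,1,1,1,1,1,1,1,1,1,1,1,1,1,1,1]'

```text
time: 5.63
ee_pos: [723.4, 5.8, 50.0]
tcp_rot: [-180.0, 0.2, -124.4]
contact_force: [-1.1, 8.4, 1.2]
finger_gap: 12.0
```

>>> move_arm --linear '[[0,0,0],[0,0,0],[0,0,0],[0,0,0],[0,0,2.5],[0,0,4],[0,0,4],[0,0,4],[0,0,0],[0,0,0]]' --rotation '[[0,0,0],[0,0,0],[0,0,0],[0,0,0],[0,0,0],[0,0,0],[0,0,0],[0,0,0],[0,0,0],[0,0,0]]' --gripper '[0.6,0.6,0.6,0.6,0.6,0.6,0.6,0.6,0.6,0.6]'

```text
time: 6.47
ee_pos: [723.9, 3.3, 196.4]
tcp_rot: [-179.8, 0.2, -124.5]
contact_force: [-0.9, 0.1, -1.3]
finger_gap: 34.3
```

```bash
python3 - <<'E'
from h import *
im,K,T=grab("wrist","w3")
s=observe();print(s["ee_pos"],s["tcp_rot"],s["joints"][6])
h=cv2.cvtColor(im,cv2.COLOR_BGR2HSV).astype(int);H,S,V=h[...,0],h[...,1],h[...,2]
u=proj(K,T,[[723,3.5,71]])[0];print(u)
x,y=u.astype(int);m=np.zeros(H.shape,bool);r=np.s_[max(0,y-35):y+40,x-35:x+35]
for nm,mk,z in(("blue",(H>100)&(H<125)&(S>120)&(V>40),71),("white",(S<60)&(V>120),71),("red",((H<8)|(H>172))&(S>120),40),("green",(H>45)&(H<80)&(S>120),40)):
    m=np.zeros(H.shape,bool);m[r]=mk[r]
    for q in blobs(m,25):P=cast(K,T,px(q),z);print(nm,axis(P),len(P))
cv2.imwrite("pics/w3b.png",cv2.resize(im[r],None,fx=6,fy=6))
E
```

```text
[722.92549669   3.44466441 193.96225736] [-1.79930435e+02  4.12365006e-02 -1.24516922e+02] 145.3240076722721
[261.42278414 181.03995911]
blue (array([680. ,  -4.2]), 87.8, array([ 5.7, 12.7])) 52
blue (array([722.9,   1.7]), 55.6, array([13.1, 46.7])) 486
white (array([685.3,  -2.3]), 87.8, array([ 3.7, 22. ])) 79
white (array([717.4,  -7.2]), 55.6, array([ 2. , 25.9])) 81
white (array([732.9,  16.3]), -34.5, array([50.5, 70.9])) 1616
red (array([695.2,   3.6]), 11.4, array([ 7. , 14.4])) 79
green (array([708.7, -18.7]), 55.5, array([5.4, 8.6])) 53
```

View pics/w3b.png

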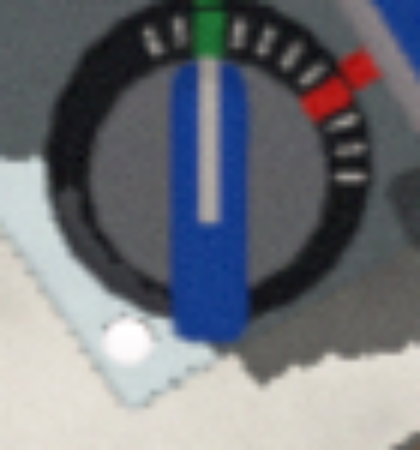

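The pointer stands on the green mark. Next I'll triangulate the pad from the two views.

```bash
python3 - <<'E'
from h import *
d=np.load("w1.npz");Kw,Tw=d["K"],d["T"]
im=cv2.imread("pics/w1.png"); t=cv2.imread("pics/top0.png")
g=im[8:40,180:250].max(2);m=np.zeros(im.shape[:2],bool);m[8:40,180:250]=g<75
b=max(blobs(m,20),key=np.sum);pw=cv2.minAreaRect(px(m).astype(np.float32));print(pw,len(px(m)))
g=t[210:226,226:252].max(2);print(g)
ci=camera_info("top");K,T=ci["camera_matrix"],np.linalg.inv(ci["view"])
for z in(60,80,100,110,120): print(z,cast(Kw,Tw,(214.5,24),z)[0].round(1),cast(K,T,(238.5,218),z)[0].round(1))
s=observe();print(s["ee_pos"])
E
```

```text
((214.1741485595703, 23.960346221923828), (24.721973419189453, 48.03461456298828), 86.633544921875) 811
[[133 141 144 144 144 155 154 160 163 162 160 160 157 158 153 161 160 155
  150 157 150 145 155 156 153 154]
 [153 152 156 159 163 165 167 171 165 161 165 150 149 150 149 149 152 149
  144 139 133 129 131 141 138 134]
 [ 98 105 112 113 116 116 121 119 115 109 110 108 102 104  95  97  87  91
   91  87  89  84  85  82  91  87]
 [ 51  73 124 106  95  86  89  88  87  86 101 121 123 101  80  68  62  66
   62  75  84  87  76  60  51  62]
 [ 38  85 152 106  62  56  56  52  51  53  62  69  71  58  49  52  48  51
   54  56  59  76 104  72  38  46]
 [ 70 107 163 109  51  53  64  59  68  61  61  56  61  43  50  49  56  55
   53  50  49  84 116  75  53  43]
 [109 136 174 110  53  59  62  63  62  66  44  46  50  46  46  46  45  42
   42  47  53  99 120  92  74  77]
 [103 140 180 111  44  41  40  44  39  41  42  41  43  48  44  44  53  51
   49  45  56 100 123 114 102 114]
 [148 161 188 116  55  61  56  57  51  46  58  52  54  52  48  52  55  54
   57  35  57 115 123  96  87  78]
 [147 160 179 1
[... 307 characters left out ...]
118]
 [148 147 152 142 109  89  90  94  89  96  99  93  97 101  94  86  75  79
   82  82  83  93  83 108 114 113]
 [149 149 149 133  82  49  52  47  56  52  55  61  53  52  45  50  44  46
   38  43  40  45  56 102 118 113]
 [139 145 141 137 102  82  82  82  91  87  94  91  92  90  88  78  77  76
   76  68  65  68  74 102 113 109]
 [145 145 140 138 142 136 135 139 142 140 148 152 147 154 142 134 131 127
  121 118 110 105 103 109 110 113]]
60 [445.8 -74.8  60. ] [448.1 -73.   60. ]
80 [451.3 -72.5  80. ] [447.3 -73.6  80. ]
100 [456.9 -70.2 100. ] [446.4 -74.2 100. ]
110 [459.7 -69.1 110. ] [446.  -74.5 110. ]
120 [462.5 -67.9 120. ] [445.6 -74.8 120. ]
[722.92549669   3.44466441 193.96225736]
```

>>> move_arm --linear '[[-2.74,-0.76,0],[-2.74,-0.76,0],[-2.74,-0.76,-0.5],[-2.74,-0.76,-0.5],[-2.74,-0.76,-0.5],[-2.74,-0.76,-0.5],[-2.74,-0.76,-0.5],[-2.74,-0.76,-0.5],[-2.74,-0.76,-0.5],[-2.74,-0.76,-0.5],[0,0,-1.5],[0,0,-1.5],[0,0,-1.5],[0,0,-1.5],[0,0,0],[0,0,0]]' --rotation '[[0,0,-5.75],[0,0,-5.75],[0,0,-5.75],[0,0,-5.75],[0,0,-5.75],[0,0,-5.75],[0,0,-5.75],[0,0,-5.75],[0,0,-5.75],[0,0,-5.75],[0,0,0],[0,0,0],[0,0,0],[0,0,0],[0,0,0],[0,0,0]]' --gripper '[1,1,1,1,1,1,1,1,1,1,1,1,1,1,1,1]'

```text
time: 7.85
ee_pos: [447.8, -72.5, 92.4]
tcp_rot: [-180.0, -0.2, 178.0]
contact_force: [0.5, -0.1, 0.8]
finger_gap: 0.1
```

>>> move_arm --linear '[[0,0,-1],[0,0,-1],[0,0,-1],[0,0,-1],[0,0,-1],[0,0,0],[0,0,0]]' --rotation '[[0,0,0],[0,0,0],[0,0,0],[0,0,0],[0,0,0],[0,0,0],[0,0,0]]' --gripper '[1,1,1,1,1,1,1]'

```text
time: 8.43
ee_pos: [448.5, -72.4, 42.7]
tcp_rot: [-180.0, -0.1, 178.0]
contact_force: [-0.4, -0.5, -0.4]
finger_gap: 0.1
```

```bash
python3 - <<'E'
from h import *
im,K,T=grab("wrist","w4");print(observe()["ee_pos"],observe()["contact_force"]);im2,_,_=grab("side","s4");im3,_,_=grab("top","t4")
cv2.imwrite("pics/c4.png",np.hstack([im,cv2.resize(im2[130:260,170:343],(512,384))])[:, :1024]); a=cv2.imread("pics/c4.png");cv2.imwrite("pics/c4.png",cv2.resize(a,(800,300)))
E
```

```text
[448.59482582 -72.36788975  43.09608634] [-2.39972268 -1.20521648 -1.03694173]
```

View pics/c4.png

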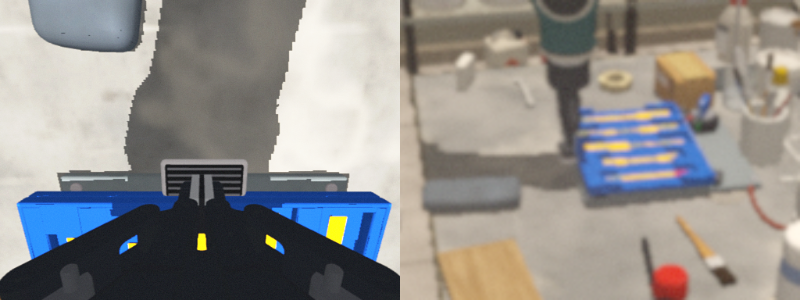

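Fingertips are on the pad and the tray has come almost down. I'll press the rest of the way.

>>> move_arm --linear '[[0,0,-0.3],[0,0,-0.3],[0,0,-0.2],[0,0,0],[0,0,0]]' --rotation '[[0,0,0],[0,0,0],[0,0,0],[0,0,0],[0,0,0]]' --gripper '[1,1,1,1,1]'

```text
time: 9.0
ee_pos: [448.4, -72.3, 35.3]
tcp_rot: [180.0, -0.0, 178.0]
contact_force: [-5.0, 0.2, 1.4]
finger_gap: 0.1
```

>>> move_arm --linear '[[0,0,-0.3],[0,0,0],[0,0,0]]' --rotation '[[0,0,0],[0,0,0],[0,0,0]]' --gripper '[1,1,1]'

```text
time: 9.25
ee_pos: [448.3, -72.2, 32.4]
tcp_rot: [180.0, -0.0, 178.0]
contact_force: [-5.2, -0.4, 5.0]
finger_gap: -0.4
```

>>> move_arm --linear '[[0,0,3],[0,0,4],[0,0,4],[0,0,4],[0.2,0,4],[1,0,4],[1,0,2],[1,0,0],[0,0,0],[0,0,0]]' --rotation '[[0,0,0],[0,0,0],[0,0,0],[0,0,0],[0,0,0],[0,0,0],[0,0,0],[0,0,0],[0,0,0],[0,0,0]]' --gripper '[0.3,0.3,0.3,0.3,0.3,0.3,0.3,0.3,0.3,0.3]'

```text
time: 10.08
ee_pos: [480.6, -72.2, 281.6]
tcp_rot: [-180.0, -0.0, 178.0]
contact_force: [-0.5, 0.1, -0.1]
finger_gap: 59.9
```

```bash
cat > tray.py <<'E'
from h import *
im,K,T=grab("wrist","w5");np.savez("w5",K=K,T=T);print(observe()["ee_pos"])
h=cv2.cvtColor(im,cv2.COLOR_BGR2HSV).astype(int);H,S,V=h[...,0],h[...,1],h[...,2]
yel=((H>15)&(H<32)&(S>140)&(V>60))
for q in blobs(yel,150):print("yel",axis(px(q))[0],[axis(cast(K,T,px(q),z)) for z in (34,)])
m=(V<70);u=proj(K,T,[[447,-73,37.5]])[0];print(u)
mm=np.zeros(m.shape,bool);x,y=u.astype(int);mm[max(0,y-30):y+30,x-40:x+40]=m[max(0,y-30):y+30,x-40:x+40]
P=cast(K,T,px(mm),37.5);print("pad",axis(P))
cv2.imwrite("pics/w5b.png",im)
E
python3 tray.py
```

```text
[480.0669201  -72.29994411 281.26674053]
yel [59.1 32.6] [(array([ 311., -316.]), -89.7, array([11.6, 39.8]))]
yel [21.7 44.3] [(array([ 322.6, -366.9]), -78.2, array([ 7.7, 61.9]))]
yel [292.  215.5] [(array([571.6, -25. ]), -0.4, array([ 17.2, 186.9]))]
yel [329.6 193.7] [(array([536.2,  30.2]), -2.1, array([ 12.5, 106.6]))]
yel [258.  215.5] [(array([569.2, -75.4]), -2.0, array([ 23.7, 177. ]))]
yel [187.4 200.3] [(array([ 538.3, -178. ]), -2.0, array([10.2, 84.9]))]
yel [223.9 217. ] [(array([ 567.8, -126.1]), -3.3, array([ 20.3, 131.1]))]
yel [106.7 234.4] [(array([ 587. , -306.3]), -80.1, array([ 17.4, 110.9]))]
yel [383.6 344.7] [(array([808.1, 131.5]), 75.2, array([27.7, 60.3]))]
[256.70210382 135.94450872]
pad (array([447.1, -79.3]), 69.2, array([ 43.4, 111.4]))
```

View pics/w5b.png

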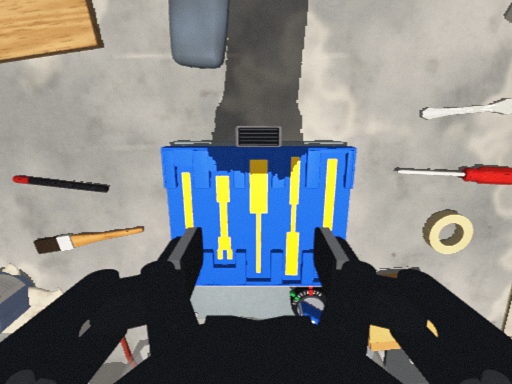

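```bash
python3 - <<'E'
from h import *
d=np.load("w5.npz");K,T=d["K"],d["T"];im=cv2.imread("pics/w5.png")
h=cv2.cvtColor(im,cv2.COLOR_BGR2HSV).astype(int);H,S,V=h[...,0],h[...,1],h[...,2]
b=(H>100)&(H<125)&(S>120)&(V>40)
for r in range(150,282,10):
    c=np.nonzero(b[r,150:370])[0]+150
    P=cast(K,T,[(c[0]-.5,r),(c[-1]+.5,r)],44);print(r,c[0],c[-1],P[0].round(),np.linalg.norm(P[1]-P[0]).round(1))
# tools
for n,box,z,f in(("brush",(25,220,150,258),5,lambda:np.abs(im.astype(int)-cv2.medianBlur(im,51)).max(2)>30),("marker",(5,165,115,198),5.5,lambda:np.abs(im.astype(int)-cv2.medianBlur(im,51)).max(2)>40),("spanner",(400,90,512,125),4,lambda:(V>215))):
    x0,y0,x1,y1=box;m=np.zeros(H.shape,bool);m[y0:y1,x0:x1]=f()[y0:y1,x0:x1];q=max(blobs(m,20),key=np.sum);print(n,axis(cast(K,T,px(q),z)))
E
```

```text
150 161 355 [ 461. -205.   44.] 265.5
160 162 354 [ 475. -205.   44.] 265.3
170 163 354 [ 489. -205.   44.] 266.5
180 164 353 [ 503. -206.   44.] 266.3
190 167 349 [ 517. -203.   44.] 259.1
200 168 348 [ 532. -204.   44.] 258.8
210 169 347 [ 547. -204.   44.] 258.6
220 170 346 [ 563. -204.   44.] 258.3
230 171 345 [ 579. -205.   44.] 258.1
240 202 344 [ 596. -161.   44.] 213.1
250 203 313 [ 613. -161.   44.] 167.2
260 202 314 [ 630. -164.   44.] 172.0
270 199 316 [ 647. -170.   44.] 181.6
280 196 319 [ 664. -176.   44.] 192.9
brush (array([ 604.3, -354.2]), -81.9, array([ 28.6, 187. ]))
marker (array([ 510.9, -379.1]), 81.4, array([ 14.3, 148.5]))
spanner (array([421.4, 232.8]), -88.4, array([ 19.8, 127.6]))
```

Tray is level: its width stays at about 265.5 mm from row 150 to 180. Now to the brush.

>>> move_arm --linear '[[1.04,-2.43,-1.08],[1.04,-2.43,-1.08],[1.04,-2.43,-1.08],[1.04,-2.43,-1.08],[1.04,-2.43,-1.08],[1.04,-2.43,-1.08],[1.04,-2.43,-1.08],[1.04,-2.43,-1.08],[1.04,-2.43,-1.08],[1.04,-2.43,-1.08],[1.04,-2.43,-1.08],[1.04,-2.43,-1.08],[0,0,0],[0,0,0],[0,0,0]]' --rotation '[[0,0,-6.83],[0,0,-6.83],[0,0,-6.83],[0,0,-6.83],[0,0,-6.83],[0,0,-6.83],[0,0,-6.83],[0,0,-6.83],[0,0,-6.83],[0,0,-6.83],[0,0,-6.83],[0,0,-6.83],[0,0,0],[0,0,0],[0,0,0]]' --gripper '[0.4,0.4,0.4,0.4,0.4,0.4,0.4,0.4,0.4,0.4,0.4,0.4,0.4,0.4,0.4]'

```text
time: 11.38
ee_pos: [604.9, -363.5, 151.9]
tcp_rot: [-179.9, -0.0, 96.1]
contact_force: [0.3, 0.4, -0.7]
finger_gap: 51.4
```

```bash
cat > tool.py <<'E'
import sys
from h import *
# usage: tool.py picname kind gx gy  : fit a tool lying under the gripper
fn,kind,gx,gy=sys.argv[1],sys.argv[2],float(sys.argv[3]),float(sys.argv[4])
im,K,T=grab("wrist",fn);np.savez(fn,K=K,T=T);s=observe();print(s["ee_pos"].round(1),s["tcp_rot"].round(1),"q7",s["joints"][6].round(1))
h=cv2.cvtColor(im,cv2.COLOR_BGR2HSV).astype(int);H,S,V=h[...,0],h[...,1],h[...,2]
red=((H<8)|(H>172))&(S>120)&(V>50)
masks=dict(brush=[((H>5)&(H<22)&(S>90)&(V>50)),(V<70)],marker=[(V<60)&(S<120),red],
  screwdriver=[red],spanner=[(V>215)&(S<40)],bright=[(V>190)])
z=dict(brush=9,marker=8,screwdriver=12,spanner=8)[kind]
u=proj(K,T,[[gx,gy,z]])[0];yy,xx=np.mgrid[:384,:512]
near=(np.hypot(xx-u[0],yy-u[1])<160)&(yy<300)
for m in masks[kind]:
    for q in blobs(m&near,60):
        P=cast(K,T,px(q),z);a=axis(P)
        if a[2][1]<230: print(a,len(P),"px",px(q).mean(0).round())
E
python3 tool.py b1 brush 605 -364
```

```text
[ 605.2 -363.1  152.5] [-180.    -0.    96.1] q7 53.0
(array([ 602.2, -322.2]), -83.9, array([ 20.3, 117.5])) 1450 px [256. 144.]
(array([ 614.6, -423.3]), -80.5, array([22.1, 37.2])) 581 px [259. 231.]
(array([ 514.6, -366.5]), 81.2, array([ 12.3, 118.9])) 1188 px [171. 166.]
(array([ 614.3, -422.7]), -82.0, array([22.6, 37.9])) 543 px [258. 231.]
(array([ 532.3, -484.9]), 33.8, array([ 77.1, 115.4])) 3074 px [178. 273.]
(array([ 699.1, -464.9]), -32.8, array([ 70.7, 112.5])) 2906 px [336. 273.]
```

View pics/b1.png

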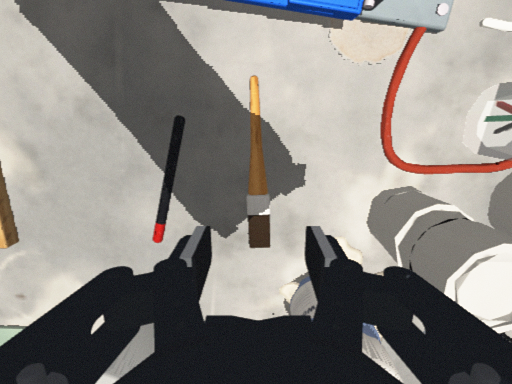

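The brush lies at px (258,160), in line with the gripper and with free space on both sides. I'll grasp it.

>>> move_arm --linear '[[0.2,0,-3.7],[0,0,-3.7],[0,0,-3.7],[0,0,-2.5],[0,0,-1.2],[0,0,0],[0,0,0],[0,0,0],[0,0,0],[0,0,0],[0,0,0],[0,0,0]]' --rotation '[[0,0,0.8],[0,0,0],[0,0,0],[0,0,0],[0,0,0],[0,0,0],[0,0,0],[0,0,0],[0,0,0],[0,0,0],[0,0,0],[0,0,0]]' --gripper '[0.4,0.4,0.4,0.4,0.4,0.4,0.4,1,1,1,1,1]' --squeeze 50

```text
time: 12.43
ee_pos: [608.3, -364.3, 6.7]
tcp_rot: [179.9, 0.1, 96.9]
contact_force: [-3.3, 1.4, 13.1]
finger_gap: 16.0
```

>>> move_arm --linear '[[0,0,1],[0,0,3],[0,0,4],[0,0,4],[-0.2,3.26,0],[-0.2,3.26,0],[-0.2,3.26,0],[-0.2,3.26,0],[-0.2,3.26,0],[-0.2,3.26,0],[-0.2,3.26,0],[-0.2,3.26,0],[-0.2,3.26,0],[-0.2,3.26,0],[-0.2,3.26,0],[-0.2,3.26,0],[0,0,0],[0,0,0],[0,0,0]]' --rotation '[[0,0,0],[0,0,0],[0,0,0],[0,0,0],[0,0,6.75],[0,0,6.75],[0,0,6.75],[0,0,6.75],[0,0,6.75],[0,0,6.75],[0,0,6.75],[0,0,6.75],[0,0,6.75],[0,0,6.75],[0,0,6.75],[0,0,6.75],[0,0,0],[0,0,0],[0,0,0]]' --gripper '[1,1,1,1,1,1,1,1,1,1,1,1,1,1,1,1,1,1,1]'

```text
time: 14.02
ee_pos: [583.8, 26.5, 125.4]
tcp_rot: [-180.0, 0.1, 177.7]
contact_force: [0.0, -0.6, 0.1]
finger_gap: 16.1
```

```bash
python3 - <<'E'
from h import *
im,K,T=grab("wrist","b2");np.savez("b2",K=K,T=T);s=observe();print(s["ee_pos"].round(1),s["tcp_rot"].round(1),s["finger_gap"])
E
```

```text
[583.8  26.  125.3] [-180.     0.   177.7] 15.958978692850435
```

View pics/b2.png

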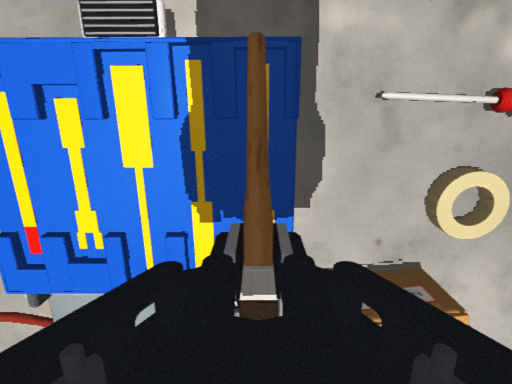

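```bash
python3 - <<'E'
from h import *
d=np.load("b2.npz");K,T=d["K"],d["T"];im=cv2.imread("pics/b2.png")
h=cv2.cvtColor(im,cv2.COLOR_BGR2HSV).astype(int);H,S,V=h[...,0],h[...,1],h[...,2]
b=(H>100)&(H<125)&(S>120)&(V>40)
for r in(50,70,90,110,130):
    c=np.nonzero(b[r,270:330])[0]+270;print("rim",cast(K,T,(c[-1]+.5,r),44)[0].round(1))
y=((H>15)&(H<32)&(S>140)&(V>60));y[:,350:]=0
for q in blobs(y,60):print(axis(cast(K,T,px(q),34)),px(q).mean(0).round())
S0=np.array([569.5,-75.5]);L=np.array([.036,.9994])
for k in(2,1,0,-1,-2):print(k,S0+52*k*L,proj(K,T,[[*(S0+52*k*L),34]])[0].round())
E
```

```text
rim [476.1  61.6  44. ]
rim [489.7  60.9  44. ]
rim [503.7  60.9  44. ]
rim [518.3  60.2  44. ]
rim [533.4  58.6  44. ]
(array([472.8,  27.4]), -5.9, array([ 8.4, 23.1])) [252.  49.]
(array([491.6,  25.9]), -8.3, array([ 8.1, 24.7])) [253.  75.]
(array([568. , -22.2]), -2.9, array([ 18.6, 180. ])) [199. 164.]
(array([512.5,  33.6]), -2.5, array([ 6.1, 59. ])) [266.  96.]
(array([569.1, -75.4]), -2.1, array([ 25.2, 177.8])) [134. 133.]
(array([ 552.6, -178.9]), -2.1, array([ 11.1, 114.8])) [ 15. 163.]
(array([531.3,  25.8]), -2.8, array([11.4, 54.5])) [253. 125.]
(array([ 567.9, -127.4]), -2.1, array([ 22.1, 132.2])) [ 77. 167.]
(array([612.6,  21.9]), -1.8, array([19.2, 87.7])) [254. 220.]
2 [573.244   28.4376] [260. 178.]
1 [571.372  -23.5312] [200. 178.]
0 [569.5 -75.5] [139. 178.]
-1 [ 567.628  -127.4688] [ 79. 178.]
-2 [ 565.756  -179.4376] [ 19. 178.]
```

>>> move_arm --linear '[[0,0.2,-3],[0,0,-3],[0,0,-1.5],[0,0,-0.9],[0,0,0],[0,0,0],[0,0,0]]' --rotation '[[0,0,0.2],[0,0,0],[0,0,0],[0,0,0],[0,0,0],[0,0,0],[0,0,0]]' --gripper '[1,1,1,1,1,1,1]'

```text
time: 14.65
ee_pos: [584.1, 28.3, 41.3]
tcp_rot: [-180.0, 0.1, 177.9]
contact_force: [0.2, -0.7, 0.1]
finger_gap: 16.2
```

>>> move_arm --linear '[[0,0,-0.2],[0,0,0],[0,0,0],[0,0,0],[0,0,2],[0,0,3],[0,0,3],[0,0,3],[0,0,0]]' --rotation '[[0,0,0],[0,0,0],[0,0,0],[0,0,0],[0,0,0],[0,0,0],[0,0,0],[0,0,0],[0,0,0]]' --gripper '[1,0.65,0.65,0.65,0.65,0.65,0.65,0.65,0.65]'

```text
time: 15.4
ee_pos: [586.1, 29.3, 154.3]
tcp_rot: [179.9, 0.4, 178.0]
contact_force: [0.2, 0.7, 0.4]
finger_gap: 30.0
```

```bash
python3 - <<'E'
from h import *
im,K,T=grab("wrist","b3");np.savez("b3",K=K,T=T);s=observe();print(s["ee_pos"].round(1),s["finger_gap"])
h=cv2.cvtColor(im,cv2.COLOR_BGR2HSV).astype(int);H,S,V=h[...,0],h[...,1],h[...,2]
m=((H>5)&(H<19)&(S>90)&(V>40)&(V<215))
for q in blobs(m,200):print(axis(cast(K,T,px(q),42)),px(q).mean(0))
E
```

```text
[585.1  29.4 151.7] 29.48890847157568
(array([543.2,  29.3]), -2.0, array([ 20.1, 117.7])) [256.61295972 143.11500292]
(array([644.9,  26.3]), -1.4, array([22. , 36.5])) [257.05782793 239.62059238]
(array([683.4, 168.3]), 66.9, array([ 40.9, 134.9])) [392.96013514 268.61621622]
```

>>> move_arm --linear '[[-0.54,1.8,0.2],[-0.54,1.8,0.2],[-0.54,1.8,0.2],[-0.54,1.8,0],[-0.54,1.8,0],[-0.54,1.8,0],[-0.54,1.8,0],[-0.54,1.8,0],[-0.54,1.8,0],[-0.54,1.8,0],[-0.54,1.8,0],[-0.54,1.8,0],[-0.54,1.8,0],[0,0,0],[0,0,0],[0,0,0]]' --rotation '[[0,0,-6.77],[0,0,-6.77],[0,0,-6.77],[0,0,-6.77],[0,0,-6.77],[0,0,-6.77],[0,0,-6.77],[0,0,-6.77],[0,0,-6.77],[0,0,-6.77],[0,0,-6.77],[0,0,-6.77],[0,0,-6.77],[0,0,0],[0,0,0],[0,0,0]]' --gripper '[0.4,0.4,0.4,0.4,0.4,0.4,0.4,0.4,0.4,0.4,0.4,0.4,0.4,0.4,0.4,0.4]'

```text
time: 16.78
ee_pos: [513.3, 262.6, 154.1]
tcp_rot: [-180.0, 0.1, 90.1]
contact_force: [0.7, -0.7, 0.5]
finger_gap: 51.6
```

```bash
python3 tool.py d1 screwdriver 514 262; python3 - <<'E'
import cv2,numpy as np
a=cv2.imread("pics/b3.png");b=cv2.imread("pics/d1.png");cv2.imwrite("pics/bd.png",cv2.resize(np.hstack([a,b]),(800,300)))
E
```

```text
[513.5 262.3 154.3] [-180.     0.    90.1] q7 -14.6
(array([519.5, 275.1]), 85.4, array([26.3, 82.5])) 1804 px [262. 163.]
```

View pics/bd.png

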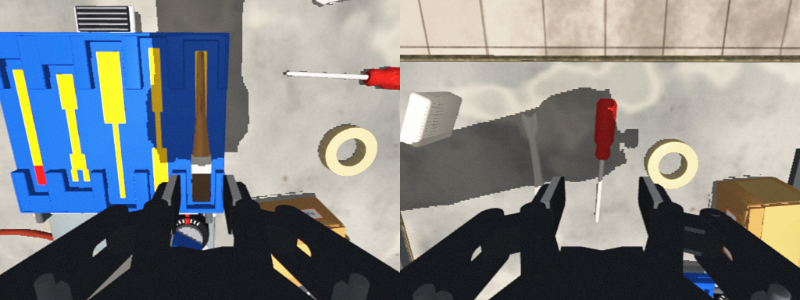

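The brush lies centred in its compartment; its middle works out at (574,28). The screwdriver handle is at px (606,128), with the tape roll clear of the fingers. I'll grasp it.

>>> move_arm --linear '[[0.5,-0.5,-3.7],[0,0,-3.7],[0,0,-3.7],[0,0,-2.5],[0,0,-1.1],[0,0,0],[0,0,0],[0,0,0],[0,0,0],[0,0,0],[0,0,0],[0,0,0]]' --rotation '[[0,0,-4.7],[0,0,0],[0,0,0],[0,0,0],[0,0,0],[0,0,0],[0,0,0],[0,0,0],[0,0,0],[0,0,0],[0,0,0],[0,0,0]]' --gripper '[0.4,0.4,0.4,0.4,0.4,0.4,0.4,1,1,1,1,1]' --squeeze 60

```text
time: 17.83
ee_pos: [519.5, 258.7, 9.6]
tcp_rot: [179.9, -0.1, 85.3]
contact_force: [-1.2, -1.3, 12.9]
finger_gap: 23.0
```

>>> move_arm --linear '[[0,0,1],[0,0,3],[0,0,4],[0,0,4],[0.12,-2.38,0],[0.12,-2.38,0],[0.12,-2.38,0],[0.12,-2.38,0],[0.12,-2.38,0],[0.12,-2.38,0],[0.12,-2.38,0],[0.12,-2.38,0],[0.12,-2.38,0],[0.12,-2.38,0],[0.12,-2.38,0],[0.12,-2.38,0],[0.12,-2.38,0],[0.12,-2.38,0],[0,0,0],[0,0,0]]' --rotation '[[0,0,0],[0,0,0],[0,0,0],[0,0,0],[0,0,6.62],[0,0,6.62],[0,0,6.62],[0,0,6.62],[0,0,6.62],[0,0,6.62],[0,0,6.62],[0,0,6.62],[0,0,6.62],[0,0,6.62],[0,0,6.62],[0,0,6.62],[0,0,6.62],[0,0,6.62],[0,0,0],[0,0,0]]' --gripper '[1,1,1,1,1,1,1,1,1,1,1,1,1,1,1,1,1,1,1,1]'

```text
time: 19.5
ee_pos: [535.2, -76.4, 128.8]
tcp_rot: [-180.0, 0.1, 177.8]
contact_force: [0.0, 0.8, -0.7]
finger_gap: 22.9
```

```bash
python3 - <<'E'
from h import *
im,K,T=grab("wrist","d2");np.savez("d2",K=K,T=T);s=observe();print(s["ee_pos"].round(1),s["tcp_rot"].round(1),s["finger_gap"])
h=cv2.cvtColor(im,cv2.COLOR_BGR2HSV).astype(int);H,S,V=h[...,0],h[...,1],h[...,2]
m=((H<8)|(H>172))&(S>120)&(V>40); z=s["ee_pos"][2]+6
for q in blobs(m,100):
    a=px(q);print(axis(cast(K,T,a,z)),a.mean(0),a.min(0),a.max(0))
E
```

```text
[535.2 -75.  128.5] [1.800e+02 1.000e-01 1.779e+02] 22.662813607534737
(array([520.5, -76.6]), -0.0, array([25.2, 82.7])) [256.42766222 200.79944117] [229 133] [281 282]
```

>>> move_arm --linear '[[0,0.15,-3],[0,0,-3],[0,0,-1.5],[0,0,-0.9],[0,0,0],[0,0,0],[0,0,0],[0,0,-0.1],[0,0,0],[0,0,0],[0,0,0],[0,0,2],[0,0,3],[0,0,3],[0,0,3],[0,0,0]]' --rotation '[[0,0,-1],[0,0,0],[0,0,0],[0,0,0],[0,0,0],[0,0,0],[0,0,0],[0,0,0],[0,0,0],[0,0,0],[0,0,0],[0,0,0],[0,0,0],[0,0,0],[0,0,0],[0,0,0]]' --gripper '[1,1,1,1,1,1,1,0.55,0.55,0.55,0.55,0.55,0.55,0.55,0.55,0.55]'

```text
time: 20.88
ee_pos: [537.5, -73.9, 158.0]
tcp_rot: [180.0, 0.4, 177.0]
contact_force: [1.1, -0.2, 1.4]
finger_gap: 38.6
```

```bash
python3 - <<'E'
from h import *
im,K,T=grab("wrist","d3");np.savez("d3",K=K,T=T);s=observe();print(s["ee_pos"].round(1),s["finger_gap"])
h=cv2.cvtColor(im,cv2.COLOR_BGR2HSV).astype(int);H,S,V=h[...,0],h[...,1],h[...,2]
m=((H<8)|(H>172))&(S>120)&(V>40)
for q in blobs(m,200):print(axis(cast(K,T,px(q),46)),px(q).mean(0))
E
```

```text
[536.6 -73.6 155.6] 38.96651533937712
(array([521.7, -73.6]), -0.5, array([25.3, 82. ])) [257.2769447  161.09044049]
```

View pics/d3.png

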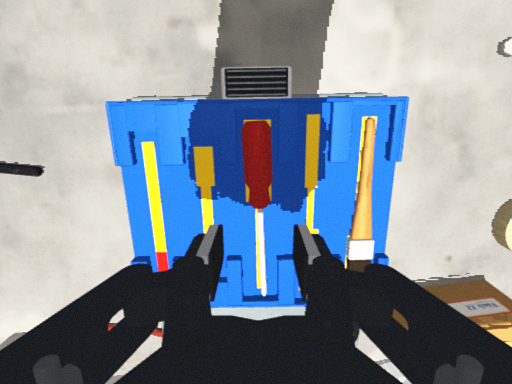

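Screwdriver lies in the middle compartment, handle at (257,160), blade towards the hinge. Next the spanner.

>>> move_arm --linear '[[-0.89,2.36,0],[-0.89,2.36,0],[-0.89,2.36,0],[-0.89,2.36,0],[-0.89,2.36,0],[-0.89,2.36,0],[-0.89,2.36,0],[-0.89,2.36,0],[-0.89,2.36,0],[-0.89,2.36,0],[-0.89,2.36,0],[-0.89,2.36,0],[-0.89,2.36,0],[0,0,0],[0,0,0],[0,0,0]]' --rotation '[[0,0,-6.7],[0,0,-6.7],[0,0,-6.7],[0,0,-6.7],[0,0,-6.7],[0,0,-6.7],[0,0,-6.7],[0,0,-6.7],[0,0,-6.7],[0,0,-6.7],[0,0,-6.7],[0,0,-6.7],[0,0,-6.7],[0,0,0],[0,0,0],[0,0,0]]' --gripper '[0.5,0.5,0.5,0.5,0.5,0.5,0.5,0.5,0.5,0.5,0.5,0.5,0.5,0.5,0.5,0.5]'

```text
time: 22.27
ee_pos: [419.4, 232.7, 152.3]
tcp_rot: [-180.0, 0.0, 90.0]
contact_force: [1.3, -0.9, -0.3]
finger_gap: 42.7
```

```bash
python3 tool.py s1 spanner 421 233; python3 - <<'E'
import cv2,numpy as np
b=cv2.imread("pics/s1.png");cv2.imwrite("pics/s1b.png",cv2.resize(b[40:300,150:380],None,fx=2.2,fy=2.2))
E
```

```text
[419.6 232.4 152.4] [-180.    0.   90.] q7 -23.5
(array([443.3, 374.9]), -88.9, array([10.1, 13.2])) 120 px [282.  27.]
(array([457.6, 373.7]), 0.0, array([10.7, 11.4])) 114 px [296.  29.]
(array([365., 369.]), 16.4, array([ 7.3, 23.5])) 150 px [199.  33.]
(array([344.6, 310.1]), 0.1, array([40.2, 54.3])) 901 px [176.  98.]
(array([286. , 291.6]), 63.7, array([25.4, 73.7])) 1758 px [123. 120.]
(array([394.7, 312.8]), -53.5, array([11.1, 36. ])) 193 px [231.  98.]
(array([456.3, 280.4]), -12.6, array([56. , 79.5])) 2134 px [295. 128.]
(array([427.1, 171.3]), 23.5, array([11.3, 15.3])) 104 px [262. 231.]
(array([443.7, 109.5]), 72.4, array([19.5, 34.7])) 262 px [275. 282.]
```

View pics/s1b.png

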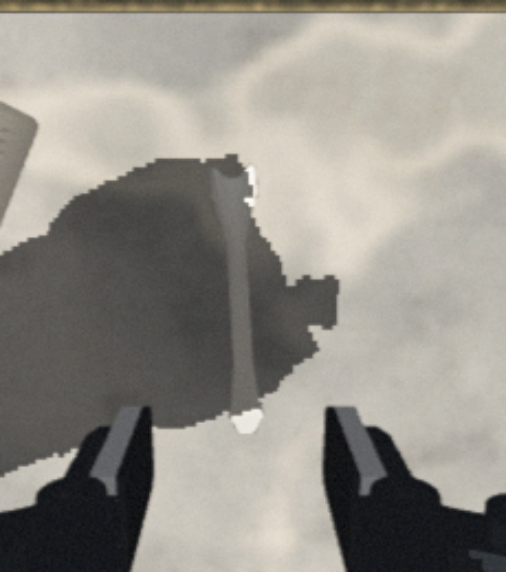

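```bash
python3 - <<'E'
from h import *
d=np.load("s1.npz");K,T=d["K"],d["T"]
A,B=cast(K,T,[(256.8,114.5),(262.3,236.5)],5);v=A-B;print(A,B,np.linalg.norm(v),np.degrees(np.arctan2(v[1],v[0])),(A+B)/2)
im=cv2.imread("pics/s1.png");g=cv2.cvtColor(im,cv2.COLOR_BGR2GRAY)
# shank: brighter stripe in the shadow, rows 150..205
for r in range(145,215,12):
    row=cv2.GaussianBlur(g,(3,3),0)[r,235:280].astype(int);print(r,row[::1])
E
```

```text
[420.61167483 297.29622899   5.        ] [426.81942867 163.77689972   5.        ] 133.6635608365019 92.66195275170807 [423.71555175 230.53656436   5.        ]
145 [ 75  77  77  76  76  77  80  82  84  85  86  88  89  90  91  93  98 104
 107 109 113 116 116 115 113 112 109 102  98  95  91  92 117 168 204 212
 211 209 207 207 208 208 208 208 207]
157 [ 70  70  71  72  71  71  71  70  69  70  71  71  71  72  72  73  75  81
  90  99 105 108 109 109 109 107 102  94  88  87  88  87  87  88  89  89
  89  87  85  85  88 112 158 190 196]
169 [ 69  70  72  72  70  70  70  70  71  73  73  73  73  72  72  72  72  72
  77  91 103 106 106 107 107 108 106  97  84  76  74  76  76  76  77  77
  75  74  74  75  75  74  74  75  91]
181 [ 68  69  70  72  71  70  70  69  68  70  71  69  69  70  70  70  71  70
  72  81  94 103 107 108 109 108 105 101  91  78  70  67  67  68  70  71
  72  74  75  77  79  81  81  81  83]
193 [ 71  72  70  69  69  69  69  69  70  72  71  70  69  70  70  71  72  71
  71  77  91 103 107 108 108 107 107 106 100  86  74  70  68  68  67  67
  67  68  70  71  71  72  73  75  77]
205 [ 78  77  76  74  73  74  74  74  75  75  75  74  73  74  74  73  72  72
  72  73  79  93 105 108 108 108 108 107 106  98  85  75  70  69  69  67
  66  66  67  69  70  69  70  71  71]
```

>>> move_arm --linear '[[0.35,-0.2,-3.7],[0,0,-3.7],[0,0,-3.7],[0,0,-2.5],[0,0,-1.2],[0,0,0],[0,0,0],[0,0,0],[0,0,0],[0,0,0],[0,0,0],[0,0,0]]' --rotation '[[0,0,2.7],[0,0,0],[0,0,0],[0,0,0],[0,0,0],[0,0,0],[0,0,0],[0,0,0],[0,0,0],[0,0,0],[0,0,0],[0,0,0]]' --gripper '[0.5,0.5,0.5,0.5,0.5,0.5,0.5,1,1,1,1,1]' --squeeze 60

```text
time: 23.32
ee_pos: [423.6, 231.9, 6.0]
tcp_rot: [179.9, -0.1, 92.6]
contact_force: [-2.2, -2.0, 14.4]
finger_gap: 6.6
```

>>> move_arm --linear '[[0,0,1],[0,0,3],[0,0,4],[0,0,4],[1.03,-2.57,0],[1.03,-2.57,0],[1.03,-2.57,0],[1.03,-2.57,0],[1.03,-2.57,0],[1.03,-2.57,0],[1.03,-2.57,0],[1.03,-2.57,0],[1.03,-2.57,0],[1.03,-2.57,0],[1.03,-2.57,0],[1.03,-2.57,0],[1.03,-2.57,0],[1.03,-2.57,0],[0,0,0],[0,0,0]]' --rotation '[[0,0,0],[0,0,0],[0,0,0],[0,0,0],[0,0,-6.76],[0,0,-6.76],[0,0,-6.76],[0,0,-6.76],[0,0,-6.76],[0,0,-6.76],[0,0,-6.76],[0,0,-6.76],[0,0,-6.76],[0,0,-6.76],[0,0,-6.76],[0,0,-6.76],[0,0,-6.76],[0,0,-6.76],[0,0,0],[0,0,0]]' --gripper '[1,1,1,1,1,1,1,1,1,1,1,1,1,1,1,1,1,1,1,1]'

```text
time: 24.98
ee_pos: [567.2, -129.7, 125.4]
tcp_rot: [180.0, -0.0, -2.1]
contact_force: [-0.0, 1.1, -0.5]
finger_gap: 6.5
```

```bash
python3 - <<'E'
from h import *
im,K,T=grab("wrist","s2");np.savez("s2",K=K,T=T);s=observe();print(s["ee_pos"].round(1),s["tcp_rot"].round(1),s["finger_gap"],s["joints"][6])
P=s["ee_pos"];print(proj(K,T,[P+[66,-2,0],P-[66,-2,0]]))
E
```

```text
[ 567.  -128.4  125.2] [-180.   -0.   -2.] 6.68280407478737 -54.91238923900157
[[253.62169706 121.60456678]
 [255.9008149  338.3575171 ]]
```

View pics/s2.png

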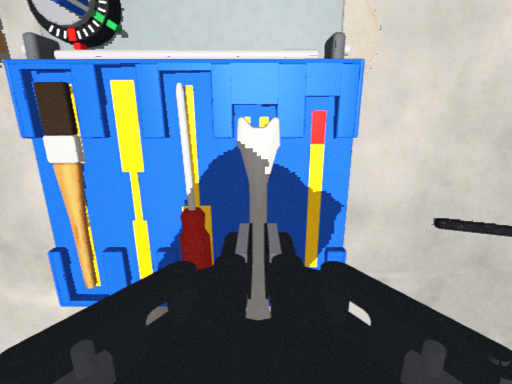

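The spanner's open jaw faces the hinge, at px (258,118), above its outline. I'll lower it.

>>> move_arm --linear '[[0,0.1,-3],[0,0,-3],[0,0,-1.5],[0,0,-0.9],[0,0,-0.1],[0,0,0],[0,0,0],[0,0,0],[0,0,0],[0,0,0],[0,0,0],[0,0,2],[0,0,3],[0,0,3],[0,0,3],[0,0,2],[0,0,0],[0,0,0]]' --rotation '[[0,0,0],[0,0,0],[0,0,0],[0,0,0],[0,0,0],[0,0,0],[0,0,0],[0,0,0],[0,0,0],[0,0,0],[0,0,0],[0,0,0],[0,0,0],[0,0,0],[0,0,0],[0,0,0],[0,0,0],[0,0,0]]' --gripper '[1,1,1,1,1,1,1,0.7,0.7,0.7,0.7,0.7,0.7,0.7,0.7,0.7,0.7,0.7]'

```text
time: 26.53
ee_pos: [567.6, -127.3, 170.5]
tcp_rot: [-180.0, -0.1, -2.0]
contact_force: [0.3, -0.2, -0.3]
finger_gap: 25.7
```

```bash
python3 - <<'E'
from h import *
im,K,T=grab("wrist","s3");np.savez("s3",K=K,T=T);s=observe();print(s["ee_pos"].round(1),s["finger_gap"])
h=cv2.cvtColor(im,cv2.COLOR_BGR2HSV).astype(int);H,S,V=h[...,0],h[...,1],h[...,2]
b=[-66,66];c=np.array([567.6,-127.5,38.]);u=np.array([.9994,-.036,0])
print(proj(K,T,[c,c+66*u,c-66*u]).round())
x0=int(proj(K,T,[c])[0,0]);m=np.zeros(H.shape,bool);m[:,x0-30:x0+30]=((S<70)&(V>60))[:,x0-30:x0+30]
for q in blobs(m,80):
    a=px(q);print(axis(cast(K,T,a,41)),a.min(0),a.max(0))
E
```

```text
[ 567.1 -127.1  169.4] 25.466952477496626
[[258. 183.]
 [258. 117.]
 [258. 243.]]
(array([ 702.9, -131.1]), -2.0, array([53.3, 53.6])) [227   0] [286  68]
(array([ 570. , -127.3]), -2.0, array([ 22.1, 130.1])) [246 115] [269 241]
(array([ 431.5, -121.3]), 88.0, array([54.5, 68.4])) [227 279] [286 320]
```

View pics/s3.png

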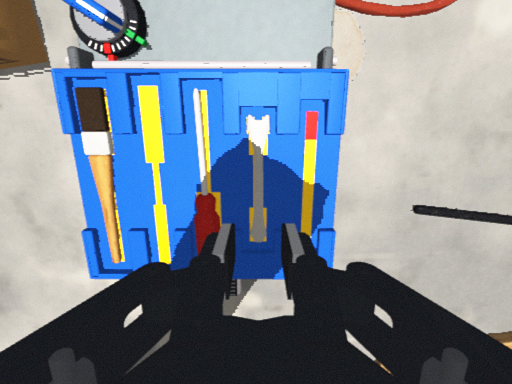

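>>> move_arm --linear '[[-0.44,-1.945,-0.15],[-0.44,-1.945,-0.15],[-0.44,-1.945,-0.15],[-0.44,-1.945,-0.15],[-0.44,-1.945,-0.15],[-0.44,-1.945,-0.15],[-0.44,-1.945,-0.15],[-0.44,-1.945,-0.15],[-0.44,-1.945,-0.15],[-0.44,-1.945,-0.15],[-0.44,-1.945,-0.15],[-0.44,-1.945,-0.15],[-0.44,-1.945,-0.15],[0,0,0],[0,0,0],[0,0,0]]' --rotation '[[0,0,6.415],[0,0,6.415],[0,0,6.415],[0,0,6.415],[0,0,6.415],[0,0,6.415],[0,0,6.415],[0,0,6.415],[0,0,6.415],[0,0,6.415],[0,0,6.415],[0,0,6.415],[0,0,6.415],[0,0,0],[0,0,0],[0,0,0]]' --gripper '[0.5,0.5,0.5,0.5,0.5,0.5,0.5,0.5,0.5,0.5,0.5,0.5,0.5,0.5,0.5,0.5]'

```text
time: 27.92
ee_pos: [509.8, -379.6, 149.1]
tcp_rot: [-179.9, -0.1, 81.3]
contact_force: [0.4, -0.1, -0.0]
finger_gap: 42.7
```

```bash
python3 tool.py m1 marker 510 -380
```

```text
[ 510.1 -379.3  149.4] [-179.9   -0.    81.3] q7 40.4
(array([ 513.8, -367.3]), 81.6, array([ 10.9, 117.2])) 1147 px [258. 163.]
(array([ 412.9, -479.2]), 16.5, array([ 80.4, 123.3])) 3450 px [181. 274.]
(array([ 575. , -503.1]), -34.6, array([ 79.7, 118.3])) 3312 px [333. 274.]
(array([ 502.8, -437. ]), 81.5, array([10. , 23.8])) 190 px [258. 230.]
```

>>> move_arm --linear '[[0.17,0,-3.7],[0,0,-3.7],[0,0,-3.7],[0,0,-2.2],[0,0,-1.1],[0,0,0],[0,0,0],[0,0,0],[0,0,0],[0,0,0],[0,0,0],[0,0,0]]' --rotation '[[0,0,0.3],[0,0,0],[0,0,0],[0,0,0],[0,0,0],[0,0,0],[0,0,0],[0,0,0],[0,0,0],[0,0,0],[0,0,0],[0,0,0]]' --gripper '[0.5,0.5,0.5,0.5,0.5,0.5,0.5,1,1,1,1,1]' --squeeze 50

```text
time: 28.97
ee_pos: [512.5, -380.6, 7.8]
tcp_rot: [179.9, 0.0, 81.7]
contact_force: [-0.8, 1.3, 9.7]
finger_gap: 8.9
```

>>> move_arm --linear '[[0,0,1],[0,0,3],[0,0,4],[0,0,4],[0.385,1.43,0],[0.385,1.43,0],[0.385,1.43,0],[0.385,1.43,0],[0.385,1.43,0],[0.385,1.43,0],[0.385,1.43,0],[0.385,1.43,0],[0.385,1.43,0],[0.385,1.43,0],[0.385,1.43,0],[0.385,1.43,0],[0.385,1.43,0],[0.385,1.43,0],[0,0,0],[0,0,0]]' --rotation '[[0,0,0],[0,0,0],[0,0,0],[0,0,0],[0,0,6.88],[0,0,6.88],[0,0,6.88],[0,0,6.88],[0,0,6.88],[0,0,6.88],[0,0,6.88],[0,0,6.88],[0,0,6.88],[0,0,6.88],[0,0,6.88],[0,0,6.88],[0,0,6.88],[0,0,6.88],[0,0,0],[0,0,0]]' --gripper '[1,1,1,1,1,1,1,1,1,1,1,1,1,1,1,1,1,1,1,1]'

```text
time: 30.63
ee_pos: [565.8, -179.8, 127.2]
tcp_rot: [-180.0, 0.1, 178.0]
contact_force: [-0.5, -0.2, -0.4]
finger_gap: 8.4
```

```bash
python3 - <<'E'
from h import *
im,K,T=grab("wrist","m2");np.savez("m2",K=K,T=T);s=observe();p=s["ee_pos"];print(p.round(1),s["tcp_rot"].round(1),s["finger_gap"])
h=cv2.cvtColor(im,cv2.COLOR_BGR2HSV).astype(int);H,S,V=h[...,0],h[...,1],h[...,2]
u=np.array([.9994,-.036,0]);e=proj(K,T,[p-71*u,p+71*u,p-40*u]);print(e.round())
print(proj(K,T,[[565.8,-179.4,34]]).round())
red=((H<8)|(H>172))&(S>120)&(V>40)
for q in blobs(red,20):
    a=px(q);print("red",a.mean(0).round(),a.min(0),a.max(0),axis(cast(K,T,a,34)))
for r in range(5,230,15):
    c=np.nonzero(V[r,230:285]<60)[0]+230
    if len(c):print(r,c[0],c[-1],end="; ")
E
```

```text
[ 565.5 -180.7  127. ] [-180.     0.   177.8] 8.421891818998002
[[257. 100.]
 [257. 338.]
 [257. 163.]]
[[259. 189.]]
red [391. 128.] [373  78] [412 184] (array([522. , -68.1]), -0.2, array([27.9, 86.4]))
red [446. 304.] [442 302] [450 305] (array([690.1,   2.1]), 88.0, array([3.5, 8.1]))
red [258. 314.] [249 307] [266 320] (array([ 695.4, -185.1]), 88.0, array([15.5, 17.1]))
red [448. 311.] [445 307] [452 315] (array([699. ,   5.8]), -2.0, array([6.8, 9.5]))
110 248 268; 125 248 268; 140 248 267; 155 248 267; 170 248 267; 185 248 267; 200 249 267; 215 249 267;
```

>>> move_arm --linear '[[0,0.08,-3],[0,0,-3],[0,0,-1.5],[0,0,-0.9],[0,0,-0.2],[0,0,0],[0,0,0],[0,0,0],[0,0,0],[0,0,0],[0,0,0],[0,0,2],[0,0,3],[0,0,3],[0,0,3],[0,0,2],[0,0,0],[0,0,0]]' --rotation '[[0,0,0.1],[0,0,0],[0,0,0],[0,0,0],[0,0,0],[0,0,0],[0,0,0],[0,0,0],[0,0,0],[0,0,0],[0,0,0],[0,0,0],[0,0,0],[0,0,0],[0,0,0],[0,0,0],[0,0,0],[0,0,0]]' --gripper '[1,1,1,1,1,1,1,0.75,0.75,0.75,0.75,0.75,0.75,0.75,0.75,0.75,0.75,0.75]'

```text
time: 32.18
ee_pos: [566.1, -179.4, 171.3]
tcp_rot: [-180.0, 0.1, 178.1]
contact_force: [-0.6, -0.1, -1.1]
finger_gap: 21.6
```

```bash
cat > chk.py <<'E'
import sys
from h import *
im,K,T=grab("wrist",sys.argv[1]);np.savez(sys.argv[1],K=K,T=T);s=observe();p=s["ee_pos"];print(p.round(1),s["tcp_rot"].round(1),s["finger_gap"])
h=cv2.cvtColor(im,cv2.COLOR_BGR2HSV).astype(int);H,S,V=h[...,0],h[...,1],h[...,2]
S0=np.array([569.5,-75.5]);u=np.array([.9994,-.036]);L=np.array([.036,.9994])
def inslot(m,k,z,n):
    c=S0+52*k*L;yy,xx=np.nonzero(m);P=cast(K,T,np.c_[xx,yy],z)[:,:2]-c
    a,b=P@u,P@L;ok=(np.abs(a)<105)&(np.abs(b)<17)
    M=np.zeros(m.shape,bool);M[yy[ok],xx[ok]]=1
    for q in blobs(M,60):
        Q=cast(K,T,px(q),z)[:,:2]-c;aa,bb=Q@u,Q@L
        print(n,"along %.0f..%.0f across %.1f"%(aa.min(),aa.max(),bb.mean()),"angle %.1f"%(axis(np.c_[aa,bb])[1]),len(Q))
red=((H<8)|(H>172))&(S>120)&(V>40)
inslot((V<60)&~red&(S<130),-2,44,"marker black");inslot(red,-2,43,"marker red")
inslot((S<70)&(V>60),-1,41,"spanner")
inslot(red,0,46,"driver handle");inslot((S<60)&(V>90),0,46,"driver shank")
inslot((H>5)&(H<19)&(S>90)&(V>40)&(V<225),2,42,"brush wood");inslot((V<80)&(S<150)&~((H>100)&(S>90)),2,42,"brush dark")
E
python3 chk.py m3
```

```text
[ 565.5 -179.2  170.1] [-180.     0.   178.1] 21.441171564611885
marker black along -70..47 across -1.2 angle -0.5 1036
marker red along 41..70 across -0.4 angle -0.1 204
spanner along -63..67 across -0.5 angle 1.5 1543
spanner along 57..94 across -13.6 angle -0.0 153
driver handle along -89..-8 across -0.2 angle 1.9 2192
driver shank along -7..91 across 2.9 angle 1.9 580
brush wood along -89..29 across -8.0 angle 4.8 582
brush wood along 54..90 across 0.1 angle 1.2 660
brush dark along 51..90 across -1.1 angle 0.5 779
```

All four tools are within tolerance. Now the knob, to lock the brake.

>>> move_arm --linear '[[1.75,2.02,0],[1.75,2.02,0],[1.75,2.02,0],[1.75,2.02,0],[1.75,2.02,0],[1.75,2.02,0],[1.75,2.02,0],[1.75,2.02,0],[1.75,2.02,0],[0,0,0],[0,0,0],[0,0,0]]' --rotation '[[0,0,6.37],[0,0,6.37],[0,0,6.37],[0,0,6.37],[0,0,6.37],[0,0,6.37],[0,0,6.37],[0,0,6.37],[0,0,6.37],[0,0,0],[0,0,0],[0,0,0]]' --gripper '[0.6,0.6,0.6,0.6,0.6,0.6,0.6,0.6,0.6,0.6,0.6,0.6]'

```text
time: 33.23
ee_pos: [722.4, 2.0, 168.7]
tcp_rot: [179.9, -0.1, -124.7]
contact_force: [-1.2, -1.0, -0.3]
finger_gap: 34.0
```

```bash
cat > kn.py <<'E'
import sys
from h import *
im,K,T=grab("wrist",sys.argv[1]);np.savez(sys.argv[1],K=K,T=T);s=observe();print(s["ee_pos"].round(1),s["tcp_rot"].round(1),s["joints"][6])
h=cv2.cvtColor(im,cv2.COLOR_BGR2HSV).astype(int);H,S,V=h[...,0],h[...,1],h[...,2]
x,y=proj(K,T,[[723,2.5,71]])[0].astype(int);r=np.s_[max(0,y-32):y+36,max(0,x-32):x+32]
for nm,mk,z in(("blue",(H>100)&(H<125)&(S>120)&(V>40),71),("red",((H<8)|(H>172))&(S>120),40),("green",(H>45)&(H<80)&(S>120),40)):
    m=np.zeros(H.shape,bool);m[r]=mk[r]
    for q in blobs(m,15):P=cast(K,T,px(q),z);print(nm,axis(P),len(P))
E
python3 kn.py k1
```

```text
[722.4   1.5 169.2] [ 1.800e+02 -1.000e-01 -1.247e+02] 139.08913659500894
blue (array([722.9,   1.8]), 55.3, array([13.7, 46.4])) 586
red (array([695.7,   3.3]), 11.4, array([ 7.1, 14.6])) 92
green (array([710.5, -15.8]), -34.7, array([4. , 4.9])) 25
```

>>> move_arm --linear '[[0.05,0.05,-3.5],[0,0,-3.5],[0,0,-3],[0,0,-1.8],[0,0,0],[0,0,0],[0,0,0],[0,0,0],[0,0,0],[0,0,0],[0,0,0]]' --rotation '[[0,0,0],[0,0,0],[0,0,0],[0,0,0],[0,0,0],[0,0,0],[0,0,0],[0,0,0],[0,0,0],[0,0,0],[0,0,0]]' --gripper '[0.6,0.6,0.6,0.6,0.6,0.6,1,1,1,1,1]' --squeeze 40

```text
time: 34.2
ee_pos: [722.7, 4.0, 54.5]
tcp_rot: [179.9, 0.0, -124.6]
contact_force: [-17.5, 4.5, 14.1]
finger_gap: 12.3
```

>>> move_arm --linear '[[0,0,0],[0,0,0],[0,0,0],[0,0,0],[0,0,0],[0,0,0],[0,0,0],[0,0,0],[0,0,0],[0,0,0],[0,0,0],[0,0,0],[0,0,0],[0,0,0],[0,0,0],[0,0,0]]' --rotation '[[0,0,-4.78],[0,0,-4.78],[0,0,-4.78],[0,0,-4.78],[0,0,-4.78],[0,0,-4.78],[0,0,-4.78],[0,0,-4.78],[0,0,-4.78],[0,0,-4.78],[0,0,-4.78],[0,0,-4.78],[0,0,0],[0,0,0],[0,0,0],[0,0,0]]' --gripper '[1,1,1,1,1,1,1,1,1,1,1,1,1,1,1,1]'

```text
time: 35.53
ee_pos: [722.5, 4.2, 54.4]
tcp_rot: [179.9, -0.1, 178.1]
contact_force: [-19.9, 4.7, 17.4]
finger_gap: 12.0
```

>>> move_arm --linear '[[0,0,0],[0,0,0],[0,0,0],[0,0,0],[0,0,2.5],[0,0,4],[0,0,4],[0,0,2],[0,0,0],[0,0,0]]' --rotation '[[0,0,0],[0,0,0],[0,0,0],[0,0,0],[0,0,0],[0,0,0],[0,0,0],[0,0,0],[0,0,0],[0,0,0]]' --gripper '[0.6,0.6,0.6,0.6,0.6,0.6,0.6,0.6,0.6,0.6]'

```text
time: 36.37
ee_pos: [724.3, 2.9, 178.9]
tcp_rot: [180.0, 0.2, 178.0]
contact_force: [0.4, -0.3, -0.5]
finger_gap: 34.3
```

```bash
python3 kn.py k2
```

```text
[723.5   3.  177.3] [180.    0.  178.1] 88.62331870775249
blue (array([721.9,   3.7]), -1.5, array([13.2, 46.8])) 553
red (array([700. ,   5.2]), -1.9, array([5.1, 5.1])) 31
green (array([706.4, -19.5]), 42.3, array([ 5.9, 15.8])) 87
```

>>> move_arm --linear '[[-1,-1,3],[-2.5,-1.5,2.5],[-3,-1.5,2],[-3,-1.5,2],[-3,-1.5,2],[-3,-1,1.5],[0,0,0],[0,0,0],[0,0,0]]' --rotation '[[0,0,0],[0,0,0],[0,0,0],[0,0,0],[0,0,0],[0,0,0],[0,0,0],[0,0,0],[0,0,0]]' --gripper '[0,0,0,0,0,0,0,0,0]'

```text
time: 37.17
ee_pos: [568.6, -76.6, 306.2]
tcp_rot: [180.0, -0.1, 178.1]
contact_force: [0.5, 0.2, 0.5]
finger_gap: 85.3
```

```bash
python3 chk.py f1; python3 - <<'E'
import cv2;cv2.imwrite("pics/f1b.png",cv2.resize(cv2.imread("pics/f1.png"),(800,600)))
E
```

```text
[568.7 -76.4 305.9] [ 1.800e+02 -1.000e-01  1.781e+02] 85.06523970157181
marker black along -70..46 across -0.0 angle -0.5 446
marker red along 43..70 across 1.1 angle -3.3 122
spanner along -62..67 across -0.2 angle -0.7 746
driver handle along -89..-9 across -0.0 angle 0.7 924
driver shank along -8..90 across 3.1 angle 2.1 213
brush wood along -89..29 across -4.7 angle 3.6 175
brush wood along 54..89 across -0.2 angle 0.2 311
brush dark along 54..89 across 0.2 angle 0.2 332
```

View pics/f1b.png

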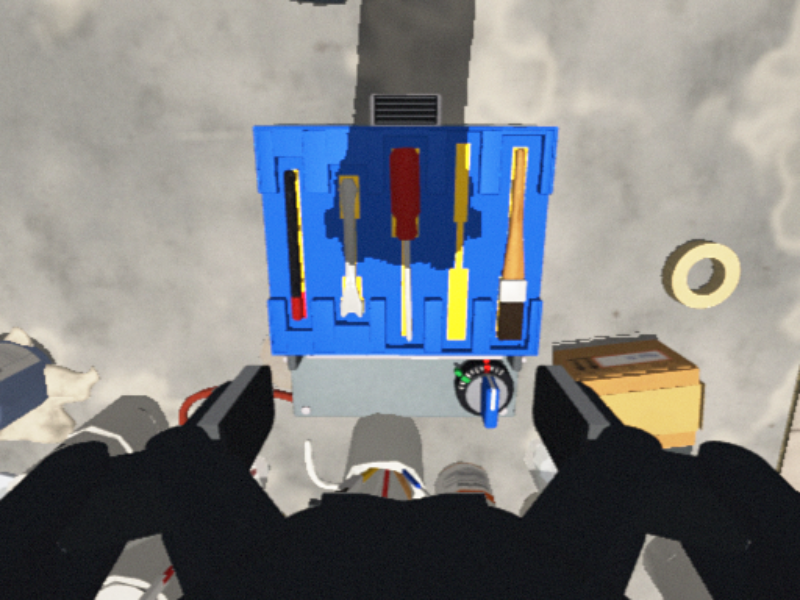

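Every tool lies in its compartment with its working end at the hinge, and the pointer is at the red mark. One last tray check, then I'll hand in.

```bash
python3 - <<'E'
from h import *
d=np.load("f1.npz");K,T=d["K"],d["T"];im=cv2.imread("pics/f1.png")
h=cv2.cvtColor(im,cv2.COLOR_BGR2HSV).astype(int);b=(h[...,0]>100)&(h[...,0]<125)&(h[...,1]>120)&(h[...,2]>40)
w=[]
for r in(86,95,105,115,195,210,220):
    c=np.nonzero(b[r,155:362])[0]+155;P=cast(K,T,[(c[0]-.5,r),(c[-1]+.5,r)],44);w.append(np.linalg.norm(P[1]-P[0]).round(1))
print(w)
if 262<np.mean(w[:4])<270: print(close_job())
E
```

```text
[np.float64(266.3), np.float64(265.7), np.float64(265.4), np.float64(265.0), np.float64(266.6), np.float64(266.0), np.float64(267.2)]
the job is handed in; nothing more can be done
None
```

The job is done and handed in at about 37 s. I released the brake, pressed the tray level, laid the tools in and locked the brake again. There was no spatula on the bench, so I placed the brush, screwdriver, spanner and marker, each in its own compartment with its working end to the hinge.

The last checks before handing in:
- **Tools:** the brush, screwdriver, spanner and marker lie within about 3 mm of centre and about 3° of direction. One check, on the brush handle, read 4.7 mm off centre. I put that down to the colour mask catching only part of the handle: the bristles read within 0.2 mm, and the handle was within 1 mm when first placed.
- **Tray:** its near and far edges both measured 265–267 mm wide, so it lies level. The wrist force stayed near 5 N at the end of the press and never rose sharply against the rests, so I judged level from the pictures instead.
- **Knob:** the pointer is within about 0.01 rad of the red mark. While turning it back, the wrist read up to about 20 N sideways, which fell to zero on release.
- **Bystanders:** the tape roll, carton and other things look undisturbed, and the gripper was clear of everything.

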